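# Gauge the bore of the drain socket

## Task

Measure the inside of the drain socket with the bore gauge that stands on the rubber mat: lower the gauge gently into the socket until you feel its foot rest on the stop inside, and only then let go of it. Press the button on its top down for a moment so that the plungers spring out against the wall, and let it come up again, which locks them. Then draw the gauge straight out and stand it upright on the mat again with the reading kept, leaving the tub, the scoop and the soap dish where they are.

Things in the scene. Friction and masses are not known exactly. Their poses are not given: they have to be found in the camera images.
- gauge: Bore gauge standing upright, 124 mm tall, about 0.27 kg. Origin: centre of the underside of its round foot; z up along the stem, x along its two plungers. Foot 46 mm in diameter, 13 mm high, lower edge bevelled to 39 mm; steel head 41 mm in diameter up to z = 32 mm; above it a flat aluminium stem up to z = 112 mm, then a black button. The plungers, 10 mm thick, look out of the head at z = 20 mm.
- gauge_grip (a point): Where to grip: on the gauge's axis, 92 mm above its underside, in the flat stem, which is 26 mm along the gauge's x and 18 mm along its y and runs from z = 32 to 112 mm. Close across the 18 mm flats (along y): closing along x pushes a plunger against the wall.
- gauge_button (a joint): Travel of the black button on the gauge's top, m: 0 = up (plungers locked), grows as it is pressed down, 0.008 = hard bottom. It starts to move at about 8 N, is 4 mm down at about 10.5 N and 8 mm down at about 13 N; it springs back up by itself.
- gauge_top (a point): Centre of the button's top face, 18 mm in diameter, on the gauge's axis, 124 mm above its underside while the button is up (12 mm above the stem).
- tip_a (a point): Outermost point of the round-ended plunger on the gauge's +x side. The reading is the distance from tip_a to tip_b: 42 mm at the start (locked in), 62 mm if let out in the open, which cannot be undone and no longer fits the socket.
- tip_b (a point): Outermost point of the plunger on the gauge's -x side. With the button more than 1 mm down both plungers are free and spring out with about 1.5 N each, in some 0.3 s; with the button up a friction brake locks them. It slips if a plunger is pushed along its axis with more than about 7 N.
- pipe: Drain socket: a fixed upright pale grey plastic pipe, 95 mm high, on a round flange (104 mm across, 6 mm thick) screwed to the counter. Origin: centre of the flange's underside; z up. Outer diameter 60 mm, 68 mm at the mouth. The bore is 50 mm; its topmost 12 mm widen like a bell to 58 mm at the rim. Brittle: the gauge must never press on its wall, rim or stop with more than 30 N.
- pipe_rim (a point): Centre of the mouth of the drain socket, on its axis, level with the rim, 95 mm above the counter. Inside, a flat stop faced with rubber (gives 1 mm per 8 N) lies somewhere 36 to 60 mm below this point, different each time and not listed: it has to be felt with the gauge's foot.
- mat: Black rubber mat fixed on the counter, 170 mm along its x, 240 mm along its y, 4 mm thick. Origin: centre of its underside. The gauge starts on its -y half, the soap dish stands on its +y half.
- soap_dish: White ceramic soap dish with a bar of soap, 75 x 110 x 24 mm, loose on the mat. Origin: centre of its underside. Leave alone.
- tub: Closed teal detergent tub, 128 x 178 x 140 mm, loose. Origin: centre of its underside. Leave alone.
- scoop: Purple plastic scoop, bowl 70 x 60 x 35 mm with a flat handle towards its -x, 155 mm long in all, loose. Origin: centre of the bowl's underside. Leave alone.
There are look-alikes about, which are no part of the job. What is shaped like the gauge but yellow is not meant.

How it is judged:
By the outcome, as a careful person would: the job done as asked, in the order asked, and still so for the second after the job is handed in, with the robot touching nothing.
It also fails if it takes over 72 s, if anything falls off the work surface, if the arm or the gripper's body presses on something with over 40 N, if the wrist force passes 120 N, or if a joint passes its speed limit or range.

## Robot

A 6-joint arm with a two-finger parallel gripper is mounted at the origin on the work surface. World frame = base frame: x ahead of the robot, y to its left, z up, the work surface at z = 0. Lengths are in m, angles in rad, forces in N, time in s.
With the tool pointing down it reaches from about 0.225 to 0.875 m from the base axis. Payload 3.4 kg.
Tool frame: the origin (TCP) lies at the very end of the fingers, on their centre line; the grasp point (between the pads) lies manip.pinch_z behind it (manip.pinch_z is the distance from the TCP to the grasp point, in m); z points along the fingers, y is the direction in which the jaws open and shut (so a half turn about z gives the same grasp; the last joint's range is limited). The gripper opens to 85 mm and grips with 20 to 120 N. Pads are 22 mm wide; open, the fingers measure 114 mm over their backs; the gripper's body (76 mm by 85 mm) begins 54 mm behind the grasp point. The pads swing forward as they close: fully open they stand 13 mm farther back than shut.
Start: joints at [1.036, 0.276, 1.505, -0, 1.361, -0.121], TCP at [0.231, 0.526, 0.231] pointing down, gripper open.
Joint ranges: [-2.89, 2.89], [-0.75, 2.08], [0.22, 2.7], [-1.18, 4.32], [0.11, 2.71], [-2.7, 2.7]. Speed limits (rad/s): [2.57, 2.57, 3.14, 3.14, 3.14, 3.14].

## Interface

Orientations are given as a unit quaternion [w, x, y, z].
In Python, from rig import manip, imaging, workorder gives the robot as it stands.
- The arm moves only by the tool apply_moves, never from a script. Its argument "moves" is one flat list of numbers, 7 for each row, row after row: the finger opening in m, from 0 to 0.0854, then the shift along the tool's x, y, z in m, then the turn, a rotation vector about the tool's x, y, z in rad. In form: [jaw, tx, ty, tz, rx, ry, rz, jaw, tx, ty, tz, rx, ry, rz, ...]. A call has exactly 8 rows; each row shifts and turns the pose as measured when the row begins, along the tool's axes as they then stand; what a row does not reach is not made up. A row lasts 1/12 s, in which the tool goes at most 41.7 mm and 7.16 degrees, less where a joint would pass 70% of its speed; a pose out of reach is approached as far as the arm can. A call with a gripper value outside its range is refused whole. The fingers move at their own pace and stop on an object; "newtons" is the grip in N (left out, the last holds). Time passes only in rows, so rows that do not move let the fingers close, or fill a call up. It gives the time, the measured TCP pose, the force and the opening at its end, in the units of the state.
- manip.get_state(): the state, without advancing time (a new reading comes with each control period).
- imaging.get_image(name): name is "side" or "top" or "wrist"; returns a dict with "image" (384x512x3 uint8, red, green, blue), "range_z" (384x512 float32, m along the optical axis (not along the pixel's ray), 0 where there is no reading), "fx", "fy", "cx", "cy" (pixels), "R" (3x3) and "t" (3): a world point X has camera coordinates R X + t. Camera axes: x right, y down, z forward; pixel columns grow to the right and rows downward; lengths in m; the calibration is good to about 2 mm. The wrist camera is an equidistant fisheye: a pixel r from the principal point sees the ray r / f radians off the axis. A picture is of the moment at which its call begins.
- workorder.sign_off(): hands the job in, once; it reports no verdict.
The state is a dict: "clock": time; "qpos": joint angles; "qd": joint speeds; "effort": joint torques, N m; "position": TCP position; "ee_rot": TCP orientation; "contact_force": force on the tool from outside, world axes, zero at the start; "moment": the same for the moment, N m; "width": finger opening in m.
Only numpy, scipy, OpenCV 4.12 (cv2) and the standard library are available. Lean on these libraries where they do the work, as an engineer would, in place of code of your own. Each camera call takes 0.05 s, during which the arm holds its last target.

## Working session

There is one attempt and no reset: what is moved stays moved. The work goes in short steps, Python scripts to look and compute and a tool call to move; the robot and the scene stay as the last step left them, time stands still between calls to the robot, and variables do not carry over. Pictures are saved under pics/ and viewed, and the job is handed in when it is done.

Besides the shell and the picture viewer there is one more tool, called after "Request:" by a JSON object that holds its "method" and its "body", one argument or row to a line. apply_moves: Moves the arm, as the interface text tells. Its arguments: {"type":"object","properties":{"moves":{"type":"array"},"newtons":{"type":"number"}},"required":["moves"]}

```bash
ls; mkdir -p pics
python3 - <<'E'
from rig import manip, imaging, workorder
import cv2,pickle
print(manip.get_state(), manip.pinch_z)
for n in ["side","top","wrist"]:
    d=imaging.get_image(n); pickle.dump(d,open(f"pics/{n}0.pkl","wb"))
    cv2.imwrite(f"pics/{n}0.png",d["image"][:,:,::-1]); print(n,d["fx"],d["cx"],d["cy"],d["R"],d["t"])
E
```

```text
pics
{'clock': 0.0, 'qpos': array([ 1.03598825e+00,  2.76597271e-01,  1.50611914e+00, -1.91426581e-05,
        1.36072743e+00, -1.21021249e-01]), 'qd': array([ 0.00230931, -0.00062158, -0.0017798 , -0.00061234,  0.00082377,
       -0.00017004]), 'effort': array([-1.58168357e-03, -4.16771543e+01, -2.45800978e+01, -8.65155052e-04,
        1.12753763e-02, -4.56017730e-06]), 'position': array([0.23094488, 0.5260017 , 0.23044401]), 'ee_rot': array([-2.89245010e-04,  2.05418511e-01,  9.78673786e-01, -8.79288313e-04]), 'contact_force': array([-0.74516319,  0.15593755,  0.20921872]), 'moment': array([-0.06298963,  0.0070097 , -0.04074821]), 'width': 0.08530724240656748} 0.0187
side 399.10077933554624 258.99598224441763 185.90508683593765 [[ 0.97046658 -0.24102152 -0.01016063]
 [-0.13551473 -0.50983301 -0.84953285]
 [ 0.19957548  0.82582016 -0.52743786]] [-0.58610861  0.16724122  1.07494711]
top 376.1784025911778 250.7634196279539 200.5635487086792 [[ 0.08124997 -0.99669071 -0.00246584]
 [-0.97601002 -0.0790622  -0.20286355]
 [ 0.20199726  0.01888934 -0.97920391]] [-0.02394964  0.63056392  0.99681248]
wrist 297.3186396354542 254.57579144438836 191.8797456475899 [[ 0.402281    0.91551558 -0.00110429]
 [ 0.87868682 -0.38575906  0.28124618]
 [ 0.25705927 -0.11411032 -0.95963502]] [-0.57523824 -0.03544479  0.37856337]
```

View pics/side0.png

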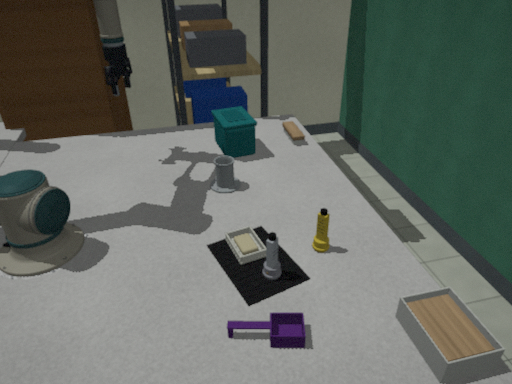

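View pics/top0.png

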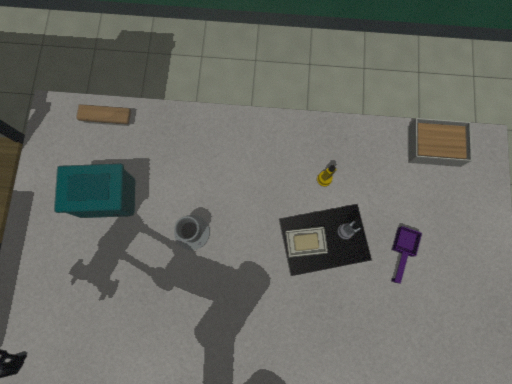

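View pics/wrist0.png

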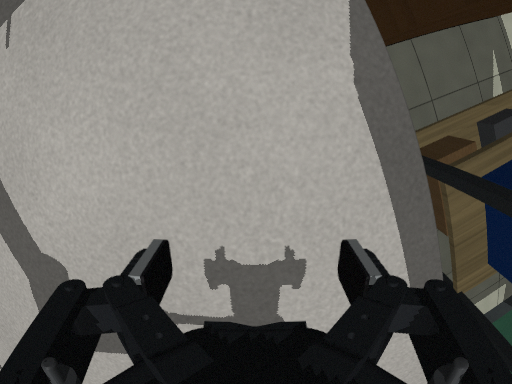

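The side view shows the steel gauge at px (272,257) on the black mat beside the soap dish, and a yellow look-alike at (321,230) off the mat. In the top view they are at (347,230) and (327,175). The pipe is at side (225,173) and top (188,230). The grey one on the mat fits the description. I'll confirm it in an enlarged crop and measure.

```bash
cat > h.py <<'E'
import numpy as np, cv2, pickle
def ray(d,u,v):
    R=d["R"];C=-R.T@d["t"]; r=R.T@np.array([(u-d["cx"])/d["fx"],(v-d["cy"])/d["fy"],1]); return C,r
def plane(d,u,v,z):
    C,r=ray(d,u,v); return C+r*(z-C[2])/r[2]
def proj(d,X):
    c=d["R"]@np.asarray(X,float)+d["t"]; return np.array([d["fx"]*c[0]/c[2]+d["cx"],d["fy"]*c[1]/c[2]+d["cy"]])
def tri(obs):
    A=np.zeros((3,3));b=np.zeros(3)
    for d,u,v in obs:
        C,r=ray(d,u,v); r=r/np.linalg.norm(r);P=np.eye(3)-np.outer(r,r);A+=P;b+=P@C
    X=np.linalg.solve(A,b); return X,[np.linalg.norm(proj(d,X)-[u,v]) for d,u,v in obs]
def fray(d,u,v):
    R=d["R"];C=-R.T@d["t"];x=np.array([u-d["cx"],v-d["cy"]]);r=np.hypot(*x);th=r/d["fx"]
    s=np.sin(th)/max(r,1e-9); return C,R.T@np.array([x[0]*s,x[1]*s,np.cos(th)])
def fplane(d,u,v,z):
    C,r=fray(d,u,v); return C+r*(z-C[2])/r[2]
def fproj(d,X):
    c=d["R"]@np.asarray(X,float)+d["t"]; rho=np.hypot(c[0],c[1]);th=np.arctan2(rho,c[2])
    return np.array([d["cx"]+d["fx"]*th*c[0]/rho,d["cy"]+d["fx"]*th*c[1]/rho])
def cloud(d,fish=False):
    H,W=d["range_z"].shape;u,v=np.meshgrid(np.arange(W),np.arange(H));z=d["range_z"].astype(float)
    if fish:
        x=u-d["cx"];y=v-d["cy"];r=np.hypot(x,y)+1e-9;t=np.tan(np.minimum(r/d["fx"],1.5));c=np.stack([z*t*x/r,z*t*y/r,z],-1)
    else: c=np.stack([(u-d["cx"])/d["fx"]*z,(v-d["cy"])/d["fy"]*z,z],-1)
    return (c-d["t"])@d["R"]
def load(n): return pickle.load(open(f"pics/{n}.pkl","rb"))
def crop(d,x0,y0,x1,y1,k,name):
    im=d["image"][y0:y1,x0:x1,::-1]; cv2.imwrite(name,cv2.resize(im,None,fx=k,fy=k,interpolation=cv2.INTER_CUBIC))
E
python3 - <<'E'
from h import *
import numpy as np
s=load("side0");t=load("top0")
a=cv2.resize(s["image"][215:305,200:340,::-1],None,fx=5,fy=5,interpolation=cv2.INTER_CUBIC)
cv2.imwrite("pics/c1.png",a)
crop(t,270,150,390,290,4,"pics/c2.png"); crop(s,190,145,260,200,8,"pics/c3.png"); crop(t,160,200,220,260,8,"pics/c4.png")
E
```

```text
(no output)
```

View pics/c1.png

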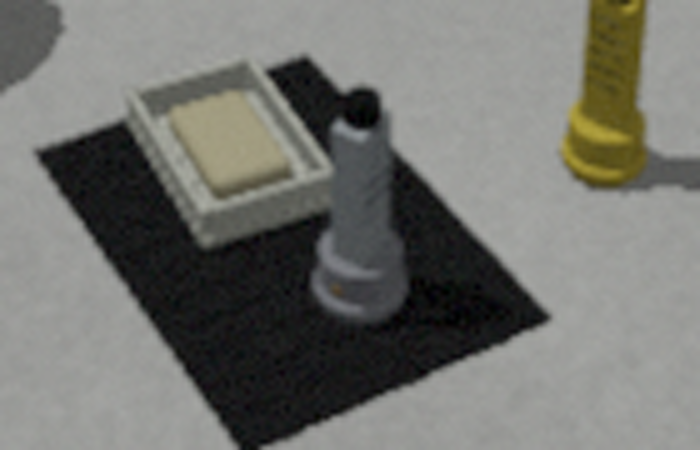

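View pics/c2.png

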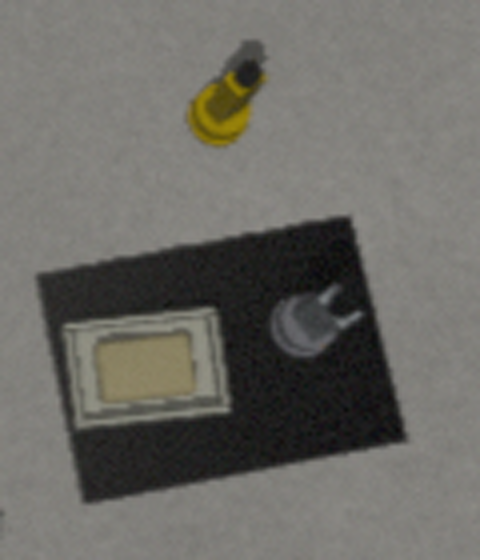

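View pics/c3.png

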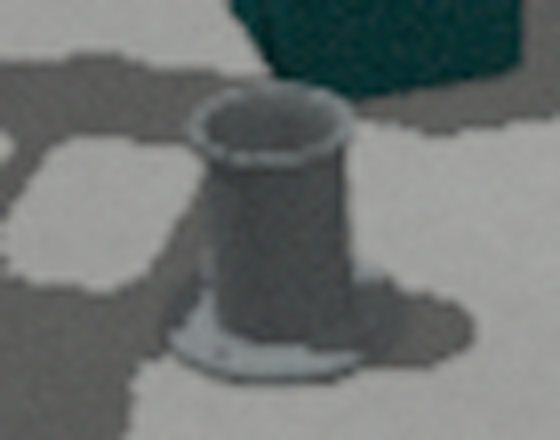

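View pics/c4.png

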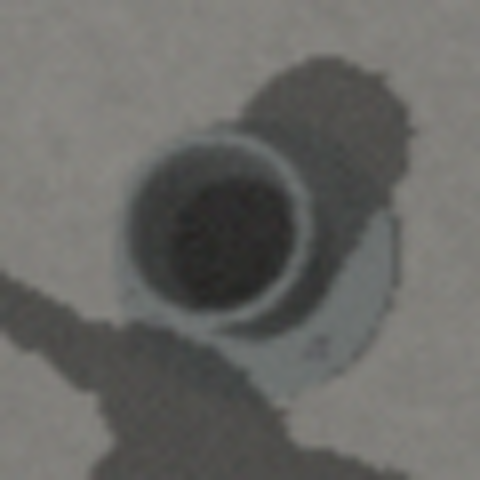

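The crop confirms it: a grey steel/aluminium gauge with a black button on the mat, and a yellow twin off the mat. Next I'll get coarse positions from the two views.

Run:
```python
from h import *
s=load("side0");t=load("top0")
# button top: side crop (360,95)/5 ; top crop button
print("btn side", plane(s,200+361/5,215+100/5,.126))
print("gauge foot side", plane(s,200+360/5,215+285/5,.012))
print("foot top", plane(t,270+302/4,150+325/4,.017))
print("pipe rim tri", tri([(s,190+272/8,145+125/8),(t,160+215/8,200+222/8)]))
for d,n in ((s,'s'),(t,'t')):
    P=cloud(d)
    for nm,c in (("g",(.37,-.1)),("p",(.37,.3))):
        pass
    X,_=tri([(s,190+272/8,145+125/8),(t,160+215/8,200+222/8)])
    m=(np.hypot(P[...,0]-X[0],P[...,1]-X[1])<.06)&(P[...,2]>.088)&(P[...,2]<.11)
    q=P[m]; print(n,len(q),q.mean(0),q.min(0),q.max(0),np.median(q[:,2]))
    g=plane(s,200+360/5,215+285/5,.012)
    for lo,hi in((.02,.05),(.06,.1),(.1,.118),(.118,.15)):
        m=(np.hypot(P[...,0]-g[0],P[...,1]-g[1])<.045)&(P[...,2]>lo)&(P[...,2]<hi); q=P[m]
        if len(q): print(n,lo,len(q),q.mean(0),q.min(0),q.max(0))
# mat corners top
for u,v in((38,272),(350,215),(407,440),(84,502)): print(plane(t,270+u/4,150+v/4,.004))
for u,v in((310,55),(552,318),(250,450),(37,152)): print(plane(s,200+u/5,215+v/5,.004))
```

```text
btn side [ 0.57317448 -0.25449506  0.126     ]
gauge foot side [ 0.57322779 -0.25558521  0.012     ]
foot top [ 0.5718553  -0.25309721  0.017     ]
pipe rim tri (array([0.53595983, 0.19301079, 0.09191697]), [np.float64(0.021091445767146905), np.float64(0.025284808452116052)])
s 116 [0.53376475 0.19677513 0.09279409] [0.50085417 0.16052363 0.08806978] [0.56651873 0.22794982 0.0978981 ] 0.0935213774468617
s 0.02 197 [ 0.56893858 -0.26228412  0.03448992] [ 0.55129492 -0.27366052  0.02010295] [ 0.59068362 -0.23369836  0.04981484]
s 0.06 152 [ 0.57012069 -0.25984215  0.08001159] [ 0.55771253 -0.26923354  0.06009971] [ 0.58654517 -0.25059524  0.09988597]
s 0.1 87 [ 0.56985853 -0.25911763  0.10965841] [ 0.5576711  -0.26825419  0.10001691] [ 0.58640274 -0.24679803  0.11731944]
s 0.118 58 [ 0.57102101 -0.25583528  0.12588959] [ 0.56308843 -0.26597412  0.11828526] [ 0.57999173 -0.24467423  0.13094169]
t 175 [0.53606098 0.19719929 0.09359477] [0.50203791 0.16162285 0.0880412 ] [0.56764946 0.22749102 0.09869154] 0.09382112033574035
t 0.02 100 [ 0.56940247 -0.24453745  0.03528247] [ 0.55361533 -0.26977076  0.02144066] [ 0.59370095 -0.23151806  0.04976795]
t 0.06 44 [ 0.56959328 -0.24498125  0.08043437] [ 0.55926245 -0.2536678   0.06100134] [ 0.58676543 -0.23733152  0.09972281]
t 0.1 43 [ 0.57120768 -0.24885408  0.11257931] [ 0.55897922 -0.26471334  0.10120626] [ 0.58686057 -0.23772025  0.117892  ]
t 0.118 42 [ 0.57328509 -0.25089392  0.12681848] [ 0.56459522 -0.25898226  0.11810669] [ 0.58615004 -0.24394621  0.13285786]
[ 0.59731188 -0.06060613  0.004     ]
[ 0.658943  -0.2893177  0.004    ]
[ 0.49636739 -0.33428759  0.004     ]
[ 0.43356808 -0.10443589  0.004     ]
[ 0.59738745 -0.06219647  0.004     ]
[ 0.65913907 -0.29247267  0.004     ]
[ 0.49983999 -0.33560206  0.004     ]
[ 0.43466667 -0.1073134   0.004     ]
```

Run:
```python
from h import *
from scipy.spatial.transform import Rotation as Ro
s=load("side0");t=load("top0");w=load("wrist0")
g=np.array([.5725,-.253])
p=plane(s,267,272.4,.024)[:2]; print("dot",p,np.degrees(np.arctan2(*(p-g)[::-1])))
P=cloud(t); m=(np.hypot(P[...,0]-g[0],P[...,1]-g[1])<.03)&(P[...,2]>.104)&(P[...,2]<.121); print(np.c_[P[m].round(4)])
q=[-2.89245010e-04,  2.05418511e-01,  9.78673786e-01, -8.79288313e-04]
RT=Ro.from_quat([q[1],q[2],q[3],q[0]]).as_matrix(); print(RT)
C=-w["R"].T@w["t"]; print("cam in tool",RT.T@(C-np.array([0.23094488, 0.5260017 , 0.23044401])), "cam axes in tool\n",(w["R"]@RT).T)
```

```text
dot [ 0.5578933  -0.26582829] -138.70887298510368
[[ 0.5862 -0.2477  0.1185]
 [ 0.5869 -0.2511  0.1156]
 [ 0.585  -0.2454  0.1071]
 [ 0.5836 -0.2457  0.1165]
 [ 0.5844 -0.2492  0.1132]
 [ 0.5841 -0.2511  0.116 ]
 [ 0.5811 -0.2413  0.1132]
 [ 0.5809 -0.2433  0.1156]
 [ 0.5809 -0.2458  0.1164]
 [ 0.578  -0.2384  0.1143]
 [ 0.5779 -0.2407  0.1159]
 [ 0.578  -0.2431  0.1168]
 [ 0.578  -0.2454  0.1181]
 [ 0.5763 -0.2377  0.1069]
 [ 0.5756 -0.239   0.1126]
 [ 0.5749 -0.2403  0.1178]
 [ 0.5756 -0.2436  0.115 ]
 [ 0.574  -0.2408  0.1056]
 [ 0.5727 -0.2411  0.115 ]
 [ 0.5725 -0.243   0.1178]
 [ 0.5707 -0.2422  0.1107]
 [ 0.5708 -0.2446  0.1116]
 [ 0.5719 -0.2647  0.1156]
 [ 0.5681 -0.2447  0.1118]
 [ 0.5676 -0.2462  0.1163]
 [ 0.5691 -0.2622  0.1153]
 [ 0.5692 -0.2647  0.1157]
 [ 0.5664 -0.2464  0.1052]
 [ 0.5657 -0.2474  0.1118]
 [ 0.5656 -0.2496  0.1134]
 [ 0.5651 -0.2509  0.1185]
 [ 0.566  -0.2571  0.1149]
 [ 0.5665 -0.2601  0.1134]
 [ 0.5665 -0.2625  0.1145]
 [ 0.5628 -0.2493  0.1147]
 [ 0.5628 -0.2517  0.1158]
 [ 0.5635 -0.2551  0.1128]
 [ 0.5636 -0.2576  0.1133]
 [ 0.5636 -0.2598  0.1147]
 [ 0.5617 -0.2522  0.104 ]
 [ 0.5599 -0.2512  0.1179]
 [ 0.5605 -0.2547  0.1146]
 [ 0.559  -0.2545  0.1056]]
[[-9.15606303e-01  4.02074915e-01 -9.27397209e-04]
 [ 4.02075932e-01  9.15604924e-01 -1.60224028e-03]
 [ 2.04908826e-04 -1.83990540e-03 -9.99998286e-01]]
cam in tool [ 0.0723175   0.00093688 -0.14215929] cam axes in tool
 [[-2.24461134e-04 -9.59577998e-01 -2.81442738e-01]
 [ 9.99999704e-01 -4.22434593e-04  6.42751969e-04]
 [-7.35661796e-04 -2.81442510e-01  9.59577809e-01]]
```

Run:
```python
from h import *
s=load("side0");t=load("top0")
crop(s,250,225,295,285,10,"pics/c5.png"); crop(t,330,215,370,245,14,"pics/c6.png")
```

```text
(no output)
```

View pics/c5.png

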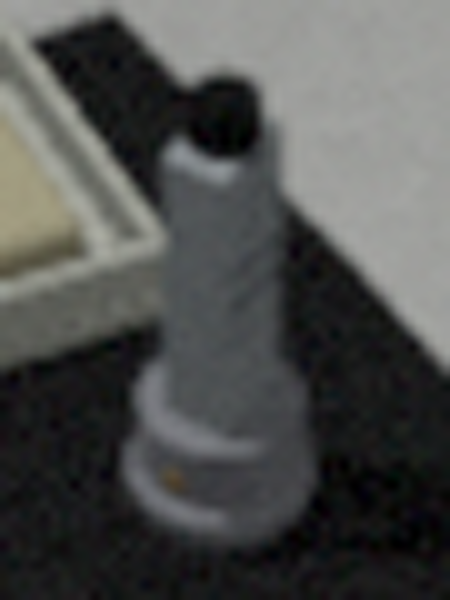

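View pics/c6.png

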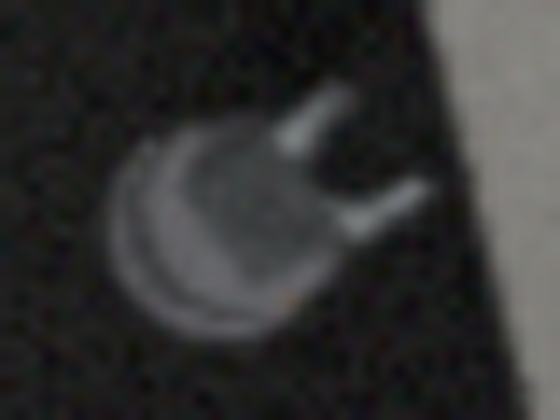

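```bash
cat > plan.py <<'E'
from rig import manip
from h import *
from scipy.spatial.transform import Rotation as Ro
def tool():
    s=manip.get_state(); q=s["ee_rot"]; return s,Ro.from_quat([q[1],q[2],q[3],q[0]])
def yawT(deg):
    a=np.radians(deg); y=np.array([np.cos(a),np.sin(a),0]); z=np.array([0,0,-1.]); return Ro.from_matrix(np.c_[np.cross(y,z),y,z])
def plan(target,yaw=None,n=8,jaw=.085,waste=0):
    s,R=tool(); p=s["position"]; T=yawT(yaw) if yaw is not None else R
    rv=(R.inv()*T).as_rotvec(); step=(np.asarray(target)-p)/n
    print("step mm",np.linalg.norm(step)*1000,"deg/row",np.degrees(np.linalg.norm(rv))/n, "rotvec",rv.round(4))
    Rc=R
    for i in range(n):
        l=Rc.inv().apply(step); print(i,[jaw]+list(l.round(4))+list((rv/n).round(4)))
        Rc=Rc*Ro.from_rotvec(rv/n)
E
python3 - <<'E'
from plan import *
plan([.55,-.272,.25],-50,24)
E
```

```text
step mm 35.822110199646865 deg/row 4.845404099823535 rotvec [-1.0000e-03  1.3000e-03  2.0296e+00]
0 [0.085, np.float64(-0.0255), np.float64(-0.0251), np.float64(-0.0008), np.float64(-0.0), np.float64(0.0001), np.float64(0.0846)]
1 [0.085, np.float64(-0.0276), np.float64(-0.0229), np.float64(-0.0008), np.float64(-0.0), np.float64(0.0001), np.float64(0.0846)]
2 [0.085, np.float64(-0.0294), np.float64(-0.0204), np.float64(-0.0008), np.float64(-0.0), np.float64(0.0001), np.float64(0.0846)]
3 [0.085, np.float64(-0.031), np.float64(-0.0179), np.float64(-0.0008), np.float64(-0.0), np.float64(0.0001), np.float64(0.0846)]
4 [0.085, np.float64(-0.0324), np.float64(-0.0152), np.float64(-0.0008), np.float64(-0.0), np.float64(0.0001), np.float64(0.0846)]
5 [0.085, np.float64(-0.0336), np.float64(-0.0124), np.float64(-0.0008), np.float64(-0.0), np.float64(0.0001), np.float64(0.0846)]
6 [0.085, np.float64(-0.0345), np.float64(-0.0095), np.float64(-0.0008), np.float64(-0.0), np.float64(0.0001), np.float64(0.0846)]
7 [0.085, np.float64(-0.0352), np.float64(-0.0066), np.float64(-0.0008), np.float64(-0
[... 1434 characters left out ...]
(-0.0), np.float64(0.0001), np.float64(0.0846)]
19 [0.085, np.float64(-0.0242), np.float64(0.0264), np.float64(-0.0008), np.float64(-0.0), np.float64(0.0001), np.float64(0.0846)]
20 [0.085, np.float64(-0.0218), np.float64(0.0284), np.float64(-0.0008), np.float64(-0.0), np.float64(0.0001), np.float64(0.0846)]
21 [0.085, np.float64(-0.0194), np.float64(0.0301), np.float64(-0.0008), np.float64(-0.0), np.float64(0.0001), np.float64(0.0846)]
22 [0.085, np.float64(-0.0168), np.float64(0.0316), np.float64(-0.0008), np.float64(-0.0), np.float64(0.0001), np.float64(0.0846)]
23 [0.085, np.float64(-0.014), np.float64(0.033), np.float64(-0.0008), np.float64(-0.0), np.float64(0.0001), np.float64(0.0846)]
```

Request:
{"method": "apply_moves", "body": {
  "moves": [0.085, -0.0255, -0.025, -0.001, 0, 0, 0.085, 0.085, -0.0275, -0.023, -0.001, 0, 0, 0.085, 0.085, -0.0295, -0.0205, -0.001, 0, 0, 0.085, 0.085, -0.031, -0.018, -0.001, 0, 0, 0.085, 0.085, -0.0325, -0.015, -0.001, 0, 0, 0.085, 0.085, -0.0335, -0.0125, -0.001, 0, 0, 0.085, 0.085, -0.0345, -0.0095, -0.001, 0, 0, 0.085, 0.085, -0.035, -0.0065, -0.001, 0, 0, 0.085]
}}

```text
clock: 0.82
position: [0.3344, 0.255, 0.2345]
ee_rot: [-0.002, 0.528, 0.849, -0.001]
contact_force: [0.8, -0.3, -0.4]
width: 0.085
```

Request:
{"method": "apply_moves", "body": {
  "moves": [0.085, -0.0355, -0.0035, -0.001, 0, 0, 0.085, 0.085, -0.036, -0.0005, -0.001, 0, 0, 0.085, 0.085, -0.0355, 0.0025, -0.001, 0, 0, 0.085, 0.085, -0.0355, 0.0055, -0.001, 0, 0, 0.085, 0.085, -0.035, 0.0085, -0.001, 0, 0, 0.085, 0.085, -0.034, 0.0115, -0.001, 0, 0, 0.085, 0.085, -0.033, 0.014, -0.001, 0, 0, 0.085, 0.085, -0.0315, 0.017, -0.001, 0, 0, 0.085]
}}

```text
clock: 1.48
position: [0.4308, -0.029, 0.2425]
ee_rot: [-0.001, 0.792, 0.611, -0.001]
contact_force: [-0.2, 0.9, 0.5]
width: 0.0849
```

Run:
```python
from plan import *
plan([.55,-.272,.25],-50,8)
```

```text
step mm 33.848242380481935 deg/row 4.4178582590065325 rotvec [-0.0024  0.0014  0.6168]
0 [0.085, np.float64(-0.0256), np.float64(0.0221), np.float64(-0.001), np.float64(-0.0003), np.float64(0.0002), np.float64(0.0771)]
1 [0.085, np.float64(-0.0238), np.float64(0.024), np.float64(-0.001), np.float64(-0.0003), np.float64(0.0002), np.float64(0.0771)]
2 [0.085, np.float64(-0.0219), np.float64(0.0258), np.float64(-0.001), np.float64(-0.0003), np.float64(0.0002), np.float64(0.0771)]
3 [0.085, np.float64(-0.0199), np.float64(0.0274), np.float64(-0.001), np.float64(-0.0003), np.float64(0.0002), np.float64(0.0771)]
4 [0.085, np.float64(-0.0177), np.float64(0.0288), np.float64(-0.001), np.float64(-0.0003), np.float64(0.0002), np.float64(0.0771)]
5 [0.085, np.float64(-0.0154), np.float64(0.0301), np.float64(-0.001), np.float64(-0.0003), np.float64(0.0002), np.float64(0.0771)]
6 [0.085, np.float64(-0.0131), np.float64(0.0312), np.float64(-0.001), np.float64(-0.0003), np.float64(0.0002), np.float64(0.0771)]
7 [0.085, np.float64(-0.0106), np.float64(0.0321), np.float64(-0.0009), np.float64(-0.0003), np.float64(0.0002), np.float64(0.0771)]
```

Request:
{"method": "apply_moves", "body": {
  "moves": [0.085, -0.0255, 0.022, -0.001, 0, 0, 0.077, 0.085, -0.024, 0.024, -0.001, 0, 0, 0.077, 0.085, -0.022, 0.026, -0.001, 0, 0, 0.077, 0.085, -0.02, 0.0275, -0.001, 0, 0, 0.077, 0.085, -0.0175, 0.029, -0.001, 0, 0, 0.077, 0.085, -0.0155, 0.03, -0.001, 0, 0, 0.077, 0.085, -0.013, 0.031, -0.001, 0, 0, 0.077, 0.085, -0.0105, 0.032, -0.001, 0, 0, 0.077]
}}

```text
clock: 2.15
position: [0.5466, -0.2882, 0.2482]
ee_rot: [-0.002, 0.946, 0.325, -0.002]
contact_force: [1.1, 0.6, 0.2]
width: 0.0848
```

```bash
cat > snap.py <<'E'
import sys,pickle,cv2
from rig import manip,imaging
n,tag=sys.argv[1:3]; d=imaging.get_image(n); s=manip.get_state(); d["state"]=s
pickle.dump(d,open(f"pics/{tag}.pkl","wb")); cv2.imwrite(f"pics/{tag}.png",d["image"][:,:,::-1])
print(s["clock"],s["position"].round(4),s["ee_rot"].round(4),s["contact_force"].round(2),s["width"],s["qpos"].round(2), abs(s["qd"]).max().round(3))
E
python3 snap.py wrist w1
```

```text
2.2 [ 0.5498 -0.2957  0.2473] [ 0.0019  0.9468  0.3219 -0.0018] [ 4.38 -5.17  1.18] 0.08489191167182367 [-0.6   0.34  1.37 -0.01  1.43  0.31] 0.105
```

View pics/w1.png

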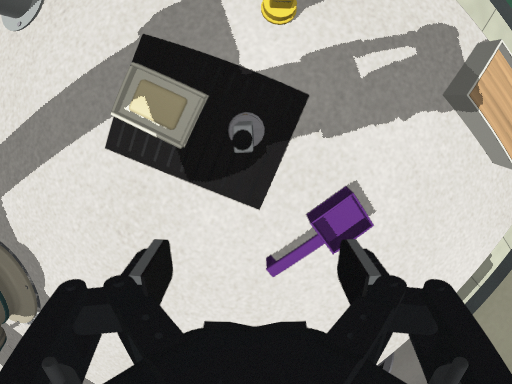

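```bash
python3 snap.py wrist w2
python3 - <<'E'
from h import *
d=load("w2"); crop(d,205,95,285,165,8,"pics/c7.png")
for z,u,v in ((.128,242,140),): print(fplane(d,u,v,z))
print(fproj(d,[.572,-.253,.128]),fproj(d,[.572,-.253,.004]))
E
```

```text
2.25 [ 0.548  -0.292   0.2471] [-6.000e-04  9.460e-01  3.243e-01 -2.200e-03] [-1.26  0.22 -0.51] 0.0848602386846393 [-0.6   0.34  1.37 -0.    1.43  0.31] 0.079
[ 0.57615655 -0.26033932  0.128     ]
[232.51637678 138.74620089] [239.34545402 128.12142649]
```

View pics/c7.png

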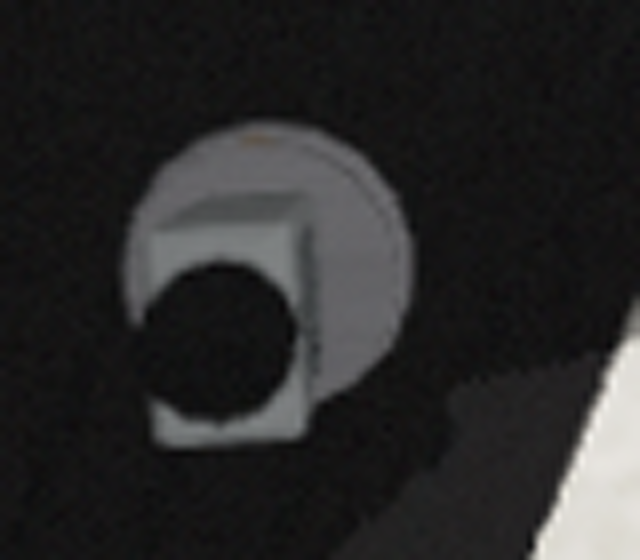

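Run:
```python
from h import *
d=load("w2");s=load("side0");t=load("top0")
f=lambda u,v,z: fplane(d,205+u/8-.0,95+v/8,z)
print("btn",f(218,342,.128)); print("footcircle", f(268,265,.017))
c=[f(*q,.116)[:2] for q in((150,228),(298,220),(308,438),(155,447))]
print(np.array(c).round(4), np.mean(c,0))
v=(c[3]-c[0]+c[2]-c[1])/2; w=(c[1]-c[0]+c[2]-c[3])/2
print("x-axis dir",np.degrees(np.arctan2(v[1],v[0])),np.linalg.norm(v),"y",np.degrees(np.arctan2(w[1],w[0])),np.linalg.norm(w))
# height check: triangulate button wrist+side
C,r=fray(d,205+218/8,95+342/8); C2,r2=ray(s,200+361/5,215+98/5)
A=np.c_[r,-r2]; k=np.linalg.lstsq(A,C2-C,rcond=None)[0]; print("tri btn",C+r*k[0],C2+r2*k[1])
# yaw tool
q=d["state"]["ee_rot"]; from plan import *; R=Ro.from_quat([q[1],q[2],q[3],q[0]]).as_matrix(); print("tool y ang",np.degrees(np.arctan2(R[1,1],R[0,1])))
P=cloud(d,True); 
for u,v in((170,240),(220,340),(270,380)): print(P[95+v//8,205+u//8])
```

```text
btn [ 0.57256834 -0.25228076  0.128     ]
footcircle [ 0.57252847 -0.25206921  0.017     ]
[[ 0.5769 -0.2382]
 [ 0.5878 -0.2512]
 [ 0.5683 -0.2674]
 [ 0.5567 -0.2539]] [ 0.57244013 -0.25266182]
x-axis dir -141.18988563115283 0.025434656602462313 y -49.714692208174085 0.017403756658346883
tri btn [ 0.57229961 -0.2522965   0.12593964] [ 0.5736421  -0.2528217   0.12576855]
tool y ang -52.158642057333324
[ 0.57687333 -0.24063389  0.11466484]
[ 0.57302077 -0.25170252  0.12839627]
[ 0.57261338 -0.25860049  0.12809406]
```

Run:
```python
from plan import *
plan([.5725,-.2523,.155],-50.4,4)
```

```text
step mm 25.79558443692713 deg/row 0.44443982290975886 rotvec [-0.0027  0.0037 -0.0307]
0 [0.085, np.float64(0.011), np.float64(-0.004), np.float64(0.023), np.float64(-0.0007), np.float64(0.0009), np.float64(-0.0077)]
1 [0.085, np.float64(0.011), np.float64(-0.0039), np.float64(0.023), np.float64(-0.0007), np.float64(0.0009), np.float64(-0.0077)]
2 [0.085, np.float64(0.011), np.float64(-0.0039), np.float64(0.023), np.float64(-0.0007), np.float64(0.0009), np.float64(-0.0077)]
3 [0.085, np.float64(0.011), np.float64(-0.0038), np.float64(0.023), np.float64(-0.0007), np.float64(0.0009), np.float64(-0.0077)]
```

Request:
{"method": "apply_moves", "body": {
  "moves": [0.085, 0.011, -0.004, 0.023, -0.001, 0.001, -0.008, 0.085, 0.011, -0.004, 0.023, -0.001, 0.001, -0.008, 0.085, 0.011, -0.004, 0.023, -0.001, 0.001, -0.008, 0.085, 0.011, -0.004, 0.023, -0.001, 0.001, -0.008, 0.085, 0, 0, 0, 0, 0, 0, 0.085, 0, 0, 0, 0, 0, 0, 0.085, 0, 0, 0, 0, 0, 0, 0.085, 0, 0, 0, 0, 0, 0]
}}

```text
clock: 2.92
position: [0.5716, -0.2515, 0.1523]
ee_rot: [-0.0, 0.94, 0.34, -0.0]
contact_force: [-0.9, -0.0, 0.9]
width: 0.0849
```

```bash
python3 snap.py wrist w3
python3 - <<'E'
from plan import *
d=load("w3"); print(fproj(d,[.5725,-.2523,.128]),fproj(d,[.5725,-.2523,.004]))
plan([.5725,-.2523,.077],-50.4,4)
crop(d,180,150,330,262,5,"pics/c8.png")
E
```

```text
2.9667 [ 0.5717 -0.2517  0.1527] [ 3.000e-04  9.404e-01  3.400e-01 -1.000e-04] [ 0.45 -0.44  0.27] 0.08527203909139022 [-0.53  0.4   1.52 -0.    1.22  0.35] 0.007
[258.40713291 228.32478249] [257.01649147 179.11629771]
step mm 18.925665719856916 deg/row 0.04076580583082897 rotvec [0.0004 0.0004 0.0028]
0 [0.085, np.float64(0.0001), np.float64(0.0002), np.float64(0.0189), np.float64(0.0001), np.float64(0.0001), np.float64(0.0007)]
1 [0.085, np.float64(0.0001), np.float64(0.0002), np.float64(0.0189), np.float64(0.0001), np.float64(0.0001), np.float64(0.0007)]
2 [0.085, np.float64(0.0001), np.float64(0.0002), np.float64(0.0189), np.float64(0.0001), np.float64(0.0001), np.float64(0.0007)]
3 [0.085, np.float64(0.0001), np.float64(0.0002), np.float64(0.0189), np.float64(0.0001), np.float64(0.0001), np.float64(0.0007)]
```

View pics/c8.png

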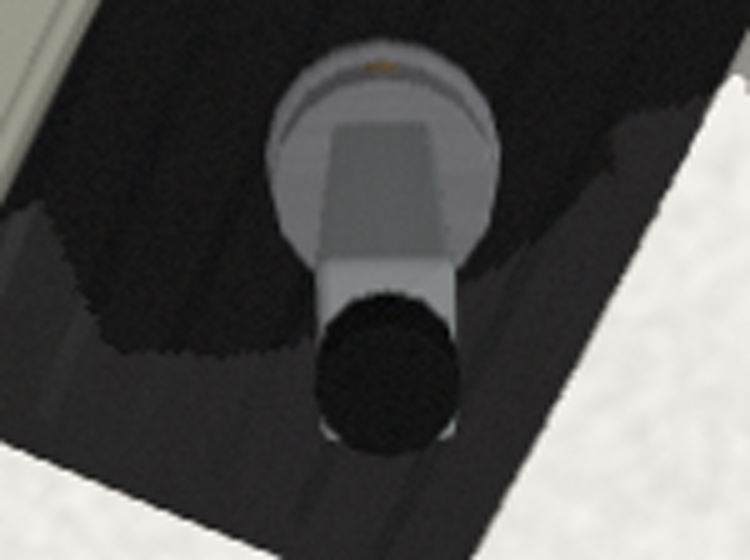

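Request:
{"method": "apply_moves", "body": {
  "moves": [0.085, 0.0005, 0, 0.019, 0, 0, 0.001, 0.085, 0.0005, 0, 0.019, 0, 0, 0.001, 0.085, 0.0005, 0, 0.019, 0, 0, 0.001, 0.085, 0, 0, 0.018, 0, 0, 0, 0.085, 0, 0, 0, 0, 0, 0, 0.085, 0, 0, 0, 0, 0, 0, 0.05, 0, 0, 0, 0, 0, 0, 0.03, 0, 0, 0, 0, 0, 0],
  "newtons": 40
}}

```text
clock: 3.63
position: [0.5794, -0.2589, 0.0896]
ee_rot: [0.011, 0.941, 0.337, 0.008]
contact_force: [0.5, 0.1, -0.2]
width: 0.0633
```

```bash
python3 snap.py wrist w4
python3 - <<'E'
from plan import *
plan([.573,-.252,.077],-50.4,4)
E
```

```text
3.6833 [ 0.5797 -0.259   0.0899] [0.0108 0.9414 0.3369 0.0078] [-0.37 -0.04 -0.21] 0.05624888545370371 [-0.53  0.45  1.6  -0.    1.06  0.36] 0.008
step mm 4.021948819403764 deg/row 0.3872047599178072 rotvec [ 0.0257 -0.0074 -0.0038]
0 [0.085, np.float64(-0.0002), np.float64(-0.0025), np.float64(0.0032), np.float64(0.0064), np.float64(-0.0019), np.float64(-0.001)]
1 [0.085, np.float64(-0.0002), np.float64(-0.0025), np.float64(0.0032), np.float64(0.0064), np.float64(-0.0019), np.float64(-0.001)]
2 [0.085, np.float64(-0.0002), np.float64(-0.0025), np.float64(0.0032), np.float64(0.0064), np.float64(-0.0019), np.float64(-0.001)]
3 [0.085, np.float64(-0.0002), np.float64(-0.0024), np.float64(0.0032), np.float64(0.0064), np.float64(-0.0019), np.float64(-0.001)]
```

View pics/w4.png

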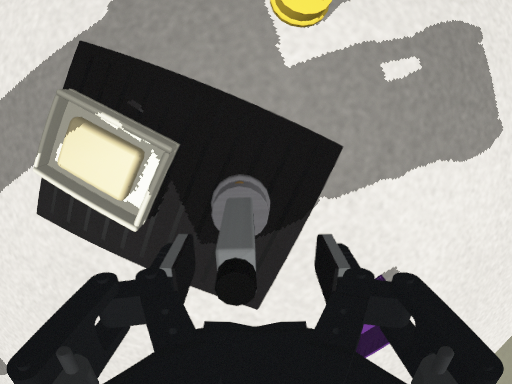

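Run:
```python
from h import *
d=load("w4"); g=[.5727,-.2520]
for z in (.128,.116,.036,.017): print(z,fproj(d,g+[z]))
crop(d,180,160,300,310,4,"pics/c9.png")
```

```text
0.128 [236.55870147 289.05068206]
0.116 [237.32248099 274.19832398]
0.036 [240.65044209 213.79682911]
0.017 [241.15188829 205.2132286 ]
```

View pics/c9.png

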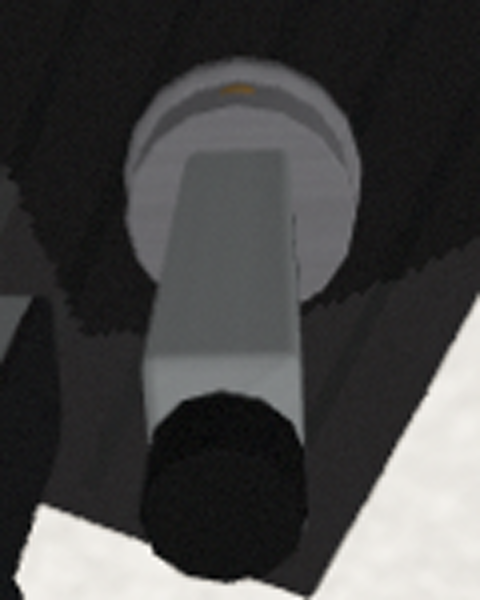

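The gauge hasn't moved: its button and foot project where predicted. The tool, though, was pushed about 10 mm sideways and tilted 1.5° during the descent, cause unknown. I'll correct the pose before closing.

Request:
{"method": "apply_moves", "body": {
  "moves": [0.056, 0, -0.0025, 0, 0.0065, -0.002, -0.001, 0.056, 0, -0.0025, 0, 0.0065, -0.002, -0.001, 0.056, 0, -0.0025, 0, 0.0065, -0.002, -0.001, 0.056, 0, -0.0025, 0, 0.0065, -0.002, -0.001, 0.056, 0, 0, 0, 0, 0, 0, 0.056, 0, 0, 0, 0, 0, 0, 0.056, 0, 0, 0, 0, 0, 0, 0.056, 0, 0, 0, 0, 0, 0]
}}

```text
clock: 4.35
position: [0.5743, -0.2511, 0.0934]
ee_rot: [0.001, 0.941, 0.339, 0.001]
contact_force: [-0.4, 0.1, -0.1]
width: 0.0558
```

Run:
```python
from plan import *
s,R=tool(); print({k:np.round(v,3) for k,v in s.items()})
plan([.573,-.252,.077],-50.4,4)
```

```text
{'clock': np.float64(4.35), 'qpos': array([-0.523,  0.451,  1.592, -0.   ,  1.095,  0.356]), 'qd': array([ 0.001,  0.001,  0.001, -0.   ,  0.001, -0.002]), 'effort': array([ 1.8000e-02, -4.8782e+01, -2.1431e+01,  1.0000e-03, -8.0000e-03,
       -0.0000e+00]), 'position': array([ 0.574, -0.251,  0.093]), 'ee_rot': array([0.001, 0.941, 0.339, 0.001]), 'contact_force': array([-0.351,  0.111, -0.12 ]), 'moment': array([0.018, 0.024, 0.038]), 'width': np.float64(0.056)}
step mm 4.107137160285854 deg/row 0.03810177206371891 rotvec [ 0.0024 -0.0006  0.001 ]
0 [0.085, np.float64(-0.0004), np.float64(-0.0), np.float64(0.0041), np.float64(0.0006), np.float64(-0.0002), np.float64(0.0002)]
1 [0.085, np.float64(-0.0004), np.float64(-0.0), np.float64(0.0041), np.float64(0.0006), np.float64(-0.0002), np.float64(0.0002)]
2 [0.085, np.float64(-0.0004), np.float64(-0.0), np.float64(0.0041), np.float64(0.0006), np.float64(-0.0002), np.float64(0.0002)]
3 [0.085, np.float64(-0.0004), np.float64(-0.0), np.float64(0.0041), np.float64(0.0006), np.float64(-0.0002), np.float64(0.0002)]
```

Request:
{"method": "apply_moves", "body": {
  "moves": [0.056, -0.0005, 0, 0.0055, 0.0006, 0, 0, 0.056, -0.0005, 0, 0.0055, 0.0006, 0, 0, 0.056, 0, 0, 0.0055, 0.0006, 0, 0, 0.056, 0, 0, 0, 0, 0, 0, 0.056, 0, 0, 0, 0, 0, 0, 0.03, 0, 0, 0, 0, 0, 0, 0.03, 0, 0, 0, 0, 0, 0, 0.03, 0, 0, 0, 0, 0, 0]
}}

```text
clock: 5.02
position: [0.5727, -0.2516, 0.0737]
ee_rot: [-0.001, 0.941, 0.339, -0.0]
contact_force: [-0.2, -0.5, -0.0]
width: 0.0297
```

Run:
```python
from plan import *
plan([.573,-.252,.077],-50.4,4)
```

```text
step mm 0.8446130948576801 deg/row 0.029959070851728064 rotvec [-0.0019  0.0003  0.0007]
0 [0.085, np.float64(-0.0), np.float64(0.0001), np.float64(-0.0008), np.float64(-0.0005), np.float64(0.0001), np.float64(0.0002)]
1 [0.085, np.float64(-0.0), np.float64(0.0001), np.float64(-0.0008), np.float64(-0.0005), np.float64(0.0001), np.float64(0.0002)]
2 [0.085, np.float64(-0.0), np.float64(0.0001), np.float64(-0.0008), np.float64(-0.0005), np.float64(0.0001), np.float64(0.0002)]
3 [0.085, np.float64(-0.0), np.float64(0.0001), np.float64(-0.0008), np.float64(-0.0005), np.float64(0.0001), np.float64(0.0002)]
```

Request:
{"method": "apply_moves", "body": {
  "moves": [0.026, 0, 0, -0.001, -0.001, 0, 0.001, 0.022, 0, 0, -0.001, -0.001, 0, 0, 0.018, 0, 0, -0.001, 0, 0, 0, 0.014, 0, 0, 0, 0, 0, 0, 0.01, 0, 0, 0, 0, 0, 0, 0.01, 0, 0, 0, 0, 0, 0, 0.01, 0, 0, 0, 0, 0, 0, 0.01, 0, 0, 0, 0, 0, 0]
}}

```text
clock: 5.68
position: [0.573, -0.2518, 0.0772]
ee_rot: [0.001, 0.941, 0.339, 0.0]
contact_force: [0.0, -0.0, -0.9]
width: 0.0174
```

```bash
python3 snap.py wrist w5
python3 - <<'E'
from plan import *
plan([.573,-.252,.077],-50.4,4)
E
```

```text
5.7333 [ 0.573  -0.2518  0.0772] [6.000e-04 9.409e-01 3.386e-01 2.000e-04] [0.42 0.51 0.  ] 0.01770402637886957 [-0.52  0.47  1.61 -0.    1.06  0.36] 0.002
step mm 0.07815186783474892 deg/row 0.01722081075726843 rotvec [ 0.0012  0.0001 -0.0002]
0 [0.085, np.float64(-0.0), np.float64(0.0), np.float64(0.0001), np.float64(0.0003), np.float64(0.0), np.float64(-0.0001)]
1 [0.085, np.float64(-0.0), np.float64(0.0), np.float64(0.0001), np.float64(0.0003), np.float64(0.0), np.float64(-0.0001)]
2 [0.085, np.float64(-0.0), np.float64(0.0), np.float64(0.0001), np.float64(0.0003), np.float64(0.0), np.float64(-0.0001)]
3 [0.085, np.float64(-0.0), np.float64(0.0), np.float64(0.0001), np.float64(0.0003), np.float64(0.0), np.float64(-0.0001)]
```

View pics/w5.png

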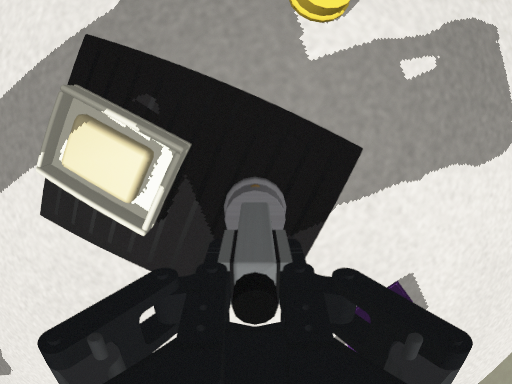

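Request:
{"method": "apply_moves", "body": {
  "moves": [0.01, 0, 0, -0.003, 0, 0, 0, 0.01, 0, 0, -0.008, 0, 0, 0, 0.01, 0, 0, -0.014, 0, 0, 0, 0.01, 0, 0, -0.02, 0, 0, 0, 0.01, 0, 0, -0.025, 0, 0, 0, 0.01, 0, 0, -0.025, 0, 0, 0, 0.01, 0, 0, -0.025, 0, 0, 0, 0.01, 0, 0, -0.02, 0, 0, 0]
}}

```text
clock: 6.4
position: [0.5675, -0.2485, 0.2168]
ee_rot: [-0.008, 0.941, 0.339, -0.007]
contact_force: [0.8, 0.8, -2.8]
width: 0.0173
```

```bash
python3 snap.py wrist w6
python3 - <<'E'
from plan import *
t=load("top0"); s=load("side0")
for d in(t,s):
    P=cloud(d); im=d["image"].astype(int); m=(im[...,1]>im[...,0]+25)&(P[...,2]>.02)&(P[...,2]<.16)&(P[...,0]>.3)&(P[...,0]<.9)&(abs(P[...,1])<.8); q=P[m]; print(len(q),np.percentile(q,[1,50,99],axis=0).round(3))
    m2=m&(P[...,2]>.12); q=P[m2]; print("topface",np.percentile(q,[1,99],axis=0).round(3))
E
```

```text
6.45 [ 0.5695 -0.2496  0.2213] [-0.0046  0.9409  0.3386 -0.0041] [ 2.08 -0.14  0.63] 0.017583698145972278 [-0.52  0.36  1.41 -0.    1.39  0.36] 0.121
3064 [[0.551 0.37  0.102]
 [0.613 0.455 0.138]
 [0.682 0.542 0.143]]
topface [[0.551 0.37  0.132]
 [0.682 0.542 0.143]]
1705 [[0.55  0.365 0.023]
 [0.609 0.382 0.109]
 [0.681 0.538 0.142]]
topface [[0.548 0.364 0.122]
 [0.682 0.542 0.143]]
```

View pics/w6.png

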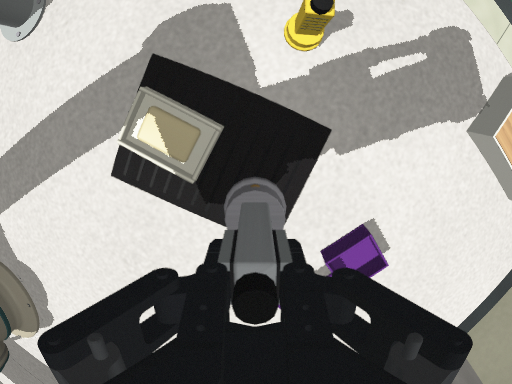

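Run:
```python
from plan import *
plan([.4965,.113,.22],-25,12)
```

```text
step mm 30.825391260649926 deg/row 2.118700089290798 rotvec [-0.0122  0.0019 -0.4436]
0 [0.085, np.float64(0.0146), np.float64(-0.0272), np.float64(0.0004), np.float64(-0.001), np.float64(0.0002), np.float64(-0.037)]
1 [0.085, np.float64(0.0156), np.float64(-0.0266), np.float64(0.0003), np.float64(-0.001), np.float64(0.0002), np.float64(-0.037)]
2 [0.085, np.float64(0.0165), np.float64(-0.026), np.float64(0.0003), np.float64(-0.001), np.float64(0.0002), np.float64(-0.037)]
3 [0.085, np.float64(0.0175), np.float64(-0.0254), np.float64(0.0003), np.float64(-0.001), np.float64(0.0002), np.float64(-0.037)]
4 [0.085, np.float64(0.0184), np.float64(-0.0247), np.float64(0.0003), np.float64(-0.001), np.float64(0.0002), np.float64(-0.037)]
5 [0.085, np.float64(0.0193), np.float64(-0.024), np.float64(0.0002), np.float64(-0.001), np.float64(0.0002), np.float64(-0.037)]
6 [0.085, np.float64(0.0202), np.float64(-0.0233), np.float64(0.0002), np.float64(-0.001), np.float64(0.0002), np.float64(-0.037)]
7 [0.085, np.float64(0.021), np.float64(-0.0225), np.float64(0.0002), np.float64(-0.001), np.float64(0.0002), np.float64(-0.037)]
8 [0.085, np.float64(0.0219), np.float64(-0.0217), np.float64(0.0002), np.float64(-0.001), np.float64(0.0002), np.float64(-0.037)]
9 [0.085, np.float64(0.0226), np.float64(-0.0209), np.float64(0.0002), np.float64(-0.001), np.float64(0.0002), np.float64(-0.037)]
10 [0.085, np.float64(0.0234), np.float64(-0.0201), np.float64(0.0001), np.float64(-0.001), np.float64(0.0002), np.float64(-0.037)]
11 [0.085, np.float64(0.0241), np.float64(-0.0192), np.float64(0.0001), np.float64(-0.001), np.float64(0.0002), np.float64(-0.037)]
```

Request:
{"method": "apply_moves", "body": {
  "moves": [0.01, 0.008, -0.014, 0, -0.001, 0, -0.037, 0.01, 0.0155, -0.0265, 0, -0.001, 0, -0.037, 0.01, 0.0165, -0.026, 0, -0.001, 0, -0.037, 0.01, 0.0175, -0.0255, 0, -0.001, 0, -0.037, 0.01, 0.0185, -0.0245, 0, -0.001, 0, -0.037, 0.01, 0.0195, -0.024, 0, -0.001, 0, -0.037, 0.01, 0.02, -0.0235, 0, -0.001, 0, -0.037, 0.01, 0.021, -0.0225, 0, -0.001, 0, -0.037]
}}

```text
clock: 7.12
position: [0.5187, -0.0178, 0.2175]
ee_rot: [-0.0, 0.879, 0.477, -0.003]
contact_force: [0.2, 0.2, -3.8]
width: 0.0176
```

Run:
```python
from plan import *
plan([.4965,.113,.22],-25,6)
```

```text
step mm 22.121864695035455 deg/row 1.3282780293832237 rotvec [-0.0042  0.0049 -0.1389]
0 [0.085, np.float64(0.0163), np.float64(-0.015), np.float64(-0.0005), np.float64(-0.0007), np.float64(0.0008), np.float64(-0.0232)]
1 [0.085, np.float64(0.0166), np.float64(-0.0146), np.float64(-0.0004), np.float64(-0.0007), np.float64(0.0008), np.float64(-0.0232)]
2 [0.085, np.float64(0.017), np.float64(-0.0142), np.float64(-0.0004), np.float64(-0.0007), np.float64(0.0008), np.float64(-0.0232)]
3 [0.085, np.float64(0.0173), np.float64(-0.0138), np.float64(-0.0004), np.float64(-0.0007), np.float64(0.0008), np.float64(-0.0232)]
4 [0.085, np.float64(0.0176), np.float64(-0.0134), np.float64(-0.0004), np.float64(-0.0007), np.float64(0.0008), np.float64(-0.0232)]
5 [0.085, np.float64(0.0179), np.float64(-0.013), np.float64(-0.0004), np.float64(-0.0007), np.float64(0.0008), np.float64(-0.0232)]
```

Request:
{"method": "apply_moves", "body": {
  "moves": [0.01, 0.021, -0.019, 0, -0.001, 0.001, -0.028, 0.01, 0.021, -0.019, 0, -0.001, 0.001, -0.028, 0.01, 0.019, -0.016, 0, -0.001, 0.001, -0.023, 0.01, 0.016, -0.013, 0, -0.001, 0.001, -0.023, 0.01, 0.012, -0.009, 0, 0, 0, -0.017, 0.01, 0.007, -0.005, 0, 0, 0, -0.01, 0.01, 0.003, -0.002, 0, 0, 0, -0.005, 0.01, 0, 0, 0, 0, 0, 0]
}}

```text
clock: 7.78
position: [0.4809, 0.125, 0.2105]
ee_rot: [-0.007, 0.839, 0.544, -0.006]
contact_force: [0.3, -0.2, -2.4]
width: 0.0174
```

```bash
python3 snap.py wrist w7; python3 snap.py wrist w8
python3 - <<'E'
from h import *
d=load("w8");crop(d,160,60,360,200,4,"pics/c10.png"); print(fproj(d,[.5345,.1945,.095]))
E
```

```text
7.8333 [0.4809 0.1244 0.2105] [-0.0065  0.839   0.544  -0.006 ] [-0.27 -0.05 -3.14] 0.01745029477392344 [0.11 0.18 1.69 0.01 1.29 0.53] 0.023
7.8833 [0.4814 0.1239 0.2107] [-0.0062  0.8393  0.5436 -0.0058] [ 0.34 -0.1  -2.98] 0.017485111870458498 [0.11 0.18 1.69 0.01 1.29 0.53] 0.015
[281.7129822   91.62010025]
```

View pics/w8.png

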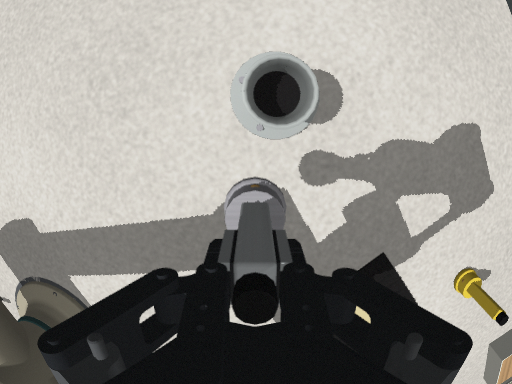

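View pics/c10.png

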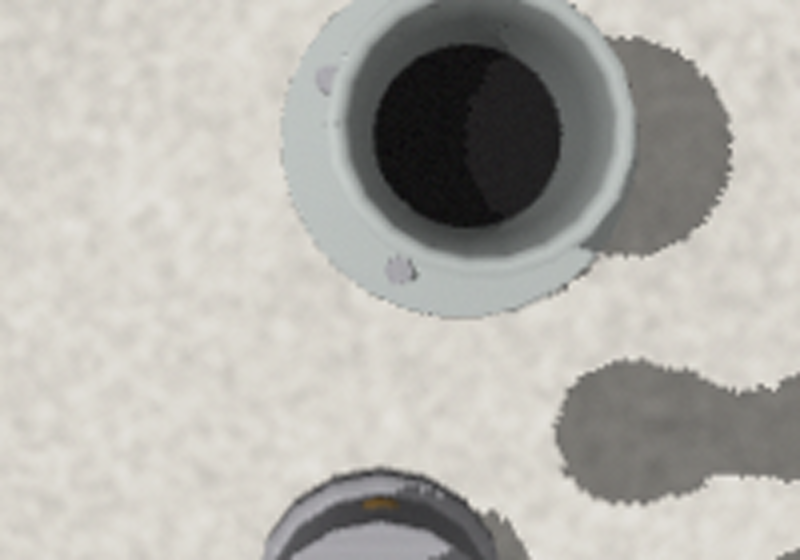

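Run:
```python
from h import *
from scipy.optimize import least_squares
def circ(p):
    f=lambda a: np.hypot(p[:,0]-a[0],p[:,1]-a[1])-a[2]
    r=least_squares(f,[*p.mean(0),.03],loss="soft_l1",f_scale=.0005); return r.x, np.sqrt(np.mean(r.fun**2))
for n in("w7","w8"):
    d=load(n); P=cloud(d,True); z=P[...,2]
    near=np.hypot(P[...,0]-.5345,P[...,1]-.1945)<.06
    rim=(near&(z>.088)&(z<.105)).astype(np.uint8)
    cs,_=cv2.findContours(rim,cv2.RETR_EXTERNAL,cv2.CHAIN_APPROX_NONE); c=max(cs,key=len)[:,0]
    p=np.array([fplane(d,u,v,.095)[:2] for u,v in c]); print(n,"rim outer",circ(p))
    print("rim z",np.median(z[rim>0]))
    g=cv2.cvtColor(d["image"],cv2.COLOR_RGB2GRAY)
    dark=((g<60)&(np.hypot(*(np.indices(g.shape)[::-1]-np.array([278,93])[:,None,None]))<45)).astype(np.uint8)
    cs,_=cv2.findContours(dark,cv2.RETR_EXTERNAL,cv2.CHAIN_APPROX_NONE); c=max(cs,key=len)[:,0]
    zz=z[dark>0]; print("dark z",np.percentile(zz,[5,50,95]),len(zz))
    zs=float(np.median(zz)); p=np.array([fplane(d,u,v,zs)[:2] for u,v in c]); print("dark circle",zs,circ(p))
```

```text
w7 rim outer (array([0.5334685 , 0.19566684, 0.03267262]), np.float64(0.0003742741468092413))
rim z 0.09381063829712175
dark z [0.03706098 0.03833235 0.03966784] 1721
dark circle 0.03833234981573616 (array([0.53343566, 0.19582636, 0.02416017]), np.float64(0.0003634189208998791))
w8 rim outer (array([0.53344101, 0.19563714, 0.03267594]), np.float64(0.00037692456501140555))
rim z 0.09378415115223288
dark z [0.0370119  0.03835743 0.03973995] 1718
dark circle 0.038357433997933954 (array([0.53336956, 0.19579213, 0.02411112]), np.float64(0.00033599508297199165))
```

Run:
```python
from plan import *
plan([.5334,.1957,.19],-25,6)
```

```text
step mm 15.175335798523827 deg/row 0.21660260311362514 rotvec [-0.0166  0.0031  0.0151]
0 [0.085, np.float64(0.0145), np.float64(0.0031), np.float64(0.0034), np.float64(-0.0028), np.float64(0.0005), np.float64(0.0025)]
1 [0.085, np.float64(0.0145), np.float64(0.003), np.float64(0.0034), np.float64(-0.0028), np.float64(0.0005), np.float64(0.0025)]
2 [0.085, np.float64(0.0145), np.float64(0.003), np.float64(0.0034), np.float64(-0.0028), np.float64(0.0005), np.float64(0.0025)]
3 [0.085, np.float64(0.0145), np.float64(0.0029), np.float64(0.0034), np.float64(-0.0028), np.float64(0.0005), np.float64(0.0025)]
4 [0.085, np.float64(0.0145), np.float64(0.0029), np.float64(0.0034), np.float64(-0.0028), np.float64(0.0005), np.float64(0.0025)]
5 [0.085, np.float64(0.0145), np.float64(0.0028), np.float64(0.0034), np.float64(-0.0028), np.float64(0.0005), np.float64(0.0025)]
```

Request:
{"method": "apply_moves", "body": {
  "moves": [0.01, 0.0145, 0.003, 0.003, -0.003, 0.0005, 0.0025, 0.01, 0.0145, 0.003, 0.003, -0.003, 0.0005, 0.0025, 0.01, 0.0145, 0.003, 0.003, -0.003, 0.0005, 0.0025, 0.01, 0.0145, 0.003, 0.003, -0.003, 0.0005, 0.0025, 0.01, 0.0145, 0.003, 0.003, -0.003, 0.0005, 0.0025, 0.01, 0.0075, 0.0015, 0.003, -0.002, 0.0005, 0.0025, 0.01, 0.004, 0.0015, 0.001, 0, 0, 0, 0.01, 0, 0, 0, 0, 0, 0]
}}

```text
clock: 8.55
position: [0.5411, 0.1954, 0.1882]
ee_rot: [0.002, 0.846, 0.534, 0.001]
contact_force: [-0.3, 0.4, -2.8]
width: 0.0174
```

Run:
```python
from plan import *
plan([.5334,.1957,.186],-25,4)
```

```text
step mm 1.9954484604550733 deg/row 0.1336098437099098 rotvec [ 0.0041  0.0005 -0.0084]
0 [0.085, np.float64(-0.0008), np.float64(-0.0018), np.float64(0.0005), np.float64(0.001), np.float64(0.0001), np.float64(-0.0021)]
1 [0.085, np.float64(-0.0007), np.float64(-0.0018), np.float64(0.0005), np.float64(0.001), np.float64(0.0001), np.float64(-0.0021)]
2 [0.085, np.float64(-0.0007), np.float64(-0.0018), np.float64(0.0005), np.float64(0.001), np.float64(0.0001), np.float64(-0.0021)]
3 [0.085, np.float64(-0.0007), np.float64(-0.0018), np.float64(0.0005), np.float64(0.001), np.float64(0.0001), np.float64(-0.0021)]
```

Request:
{"method": "apply_moves", "body": {
  "moves": [0.01, -0.0008, -0.0018, 0.0005, 0.001, 0, -0.002, 0.01, -0.0008, -0.0018, 0.0005, 0.001, 0, -0.002, 0.01, -0.0008, -0.0018, 0.0005, 0.001, 0, -0.002, 0.01, -0.0008, -0.0018, 0.0005, 0.001, 0, -0.002, 0.01, 0, 0, 0, 0, 0, 0, 0.01, 0, 0, 0, 0, 0, 0, 0.01, 0, 0, 0, 0, 0, 0, 0.01, 0, 0, 0, 0, 0, 0]
}}

```text
clock: 9.22
position: [0.5304, 0.1934, 0.1865]
ee_rot: [0.0, 0.844, 0.537, -0.002]
contact_force: [-0.4, -0.1, -3.4]
width: 0.0176
```

```bash
python3 snap.py wrist w9;  python3 snap.py top t9; python3 snap.py side s9
python3 - <<'E'
from plan import *
plan([.5334,.1957,.186],-25,4)
d=load("w9");crop(d,190,140,320,260,5,"pics/c11.png"); crop(load("s9"),190,120,265,200,7,"pics/c12.png"); crop(load("t9"),150,185,240,265,7,"pics/c13.png")
E
```

```text
9.2667 [0.5304 0.1934 0.1865] [ 4.000e-04  8.436e-01  5.370e-01 -1.600e-03] [ 0.29  0.51 -3.32] 0.01760172441490174 [ 0.23  0.29  1.6  -0.    1.26  0.67] 0.004
9.3167 [0.5305 0.1935 0.1864] [ 4.000e-04  8.435e-01  5.371e-01 -1.600e-03] [ 0.01 -0.52 -3.85] 0.01742279985850478 [ 0.23  0.29  1.6  -0.    1.26  0.67] 0.005
9.3667 [0.5305 0.1936 0.1864] [ 3.000e-04  8.435e-01  5.371e-01 -1.600e-03] [ 0.13 -0.71 -3.43] 0.017488536389291383 [ 0.23  0.29  1.6  -0.    1.26  0.67] 0.002
step mm 0.9066260229655593 deg/row 0.047319891370693055 rotvec [-0.0012  0.003  -0.0005]
0 [0.085, np.float64(0.0008), np.float64(0.0004), np.float64(0.0001), np.float64(-0.0003), np.float64(0.0008), np.float64(-0.0001)]
1 [0.085, np.float64(0.0008), np.float64(0.0004), np.float64(0.0001), np.float64(-0.0003), np.float64(0.0008), np.float64(-0.0001)]
2 [0.085, np.float64(0.0008), np.float64(0.0004), np.float64(0.0001), np.float64(-0.0003), np.float64(0.0008), np.float64(-0.0001)]
3 [0.085, np.float64(0.0008), np.float64(0.0004), np.float64(0.0001), np.float64(-0.0003), np.float64(0.0008), np.float64(-0.0001)]
```

View pics/c11.png

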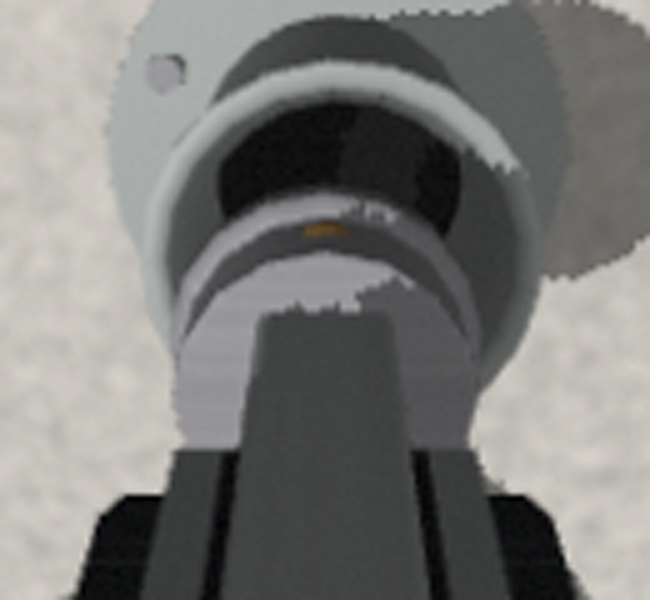

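View pics/c12.png

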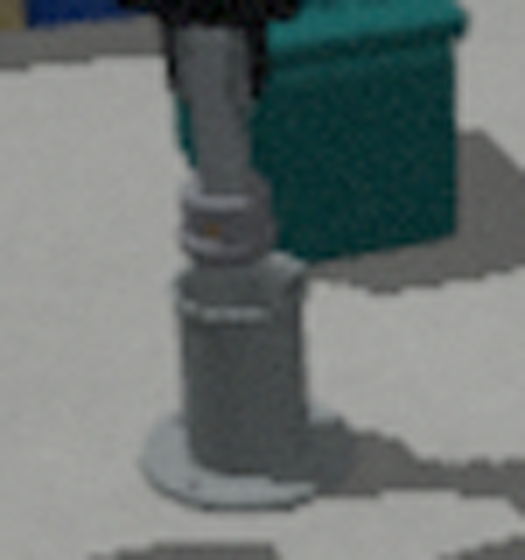

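View pics/c13.png

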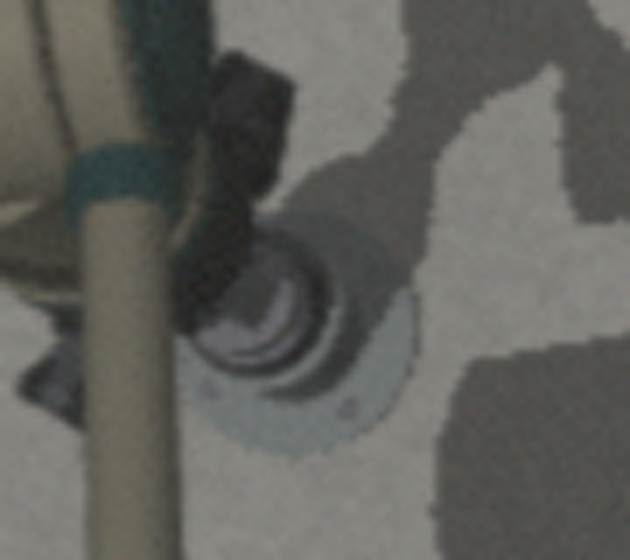

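```bash
cat > meas.py <<'E'
from plan import *
from scipy.optimize import least_squares
def measure(n,rimc=(.5334,.1957)):
    d=load(n);P=cloud(d,True); z=P[...,2]; s=d["state"]; q=s["ee_rot"]; R=Ro.from_quat([q[1],q[2],q[3],q[0]]).as_matrix(); p0=s["position"]
    near=np.hypot(P[...,0]-rimc[0],P[...,1]-rimc[1])<.05
    rim=(near&(z>.088)&(z<.099)).astype(np.uint8)
    vv,uu=np.nonzero(rim)
    pts=np.array([fplane(d,u,v,.095)[:2] for u,v in zip(uu,vv)])
    # outermost per-angle bins
    c0=np.array(rimc)
    for _ in range(3):
        a=np.degrees(np.arctan2(*(pts-c0).T[::-1])).astype(int)//6; r=np.hypot(*(pts-c0).T)
        o=[];
        for k in np.unique(a):
            i=np.nonzero(a==k)[0]; j=i[np.argmax(r[i])]; 
            if r[j]>.031: o.append(pts[j])
        o=np.array(o); f=lambda x: np.hypot(o[:,0]-x[0],o[:,1]-x[1])-.0335
        sol=least_squares(f,c0,loss="soft_l1",f_scale=.0005); c0=sol.x
    print(n,"rim centre",c0.round(4),"pts",len(o),"rms",np.sqrt(np.mean(f(c0)**2)).round(5))
    # foot edge: points with tool-z of foot top (13mm above bottom)
    T=(P-p0)@R  # tool coords
    m=(np.hypot(T[...,0],T[...,1])<.035)&(T[...,2]>.05)&(T[...,2]<.08); 
    print("foot pix",m.sum(), "tool y extents of foot pts",T[m][:,1].min().round(4),T[m][:,1].max().round(4), "x max",T[m][:,0].max().round(4), "z",np.percentile(T[m][:,2],[2,98]).round(4))
    print("rim in tool", (R.T@(np.r_[c0,.095]-p0)).round(4))
if __name__=="__main__":
    import sys
    for n in sys.argv[1:]: measure(n)
E
python3 meas.py w8 w9
```

```text
w8 rim centre [0.5334 0.1956] pts 60 rms 0.00064
foot pix 658 tool y extents of foot pts -0.024 0.021 x max 0.0233 z [0.0506 0.0681]
rim in tool [0.0871 0.02   0.1151]
w9 rim centre [0.5333 0.1955] pts 43 rms 0.00045
foot pix 649 tool y extents of foot pts -0.0234 0.0216 x max 0.0228 z [0.0509 0.068 ]
rim in tool [0.0034 0.0018 0.0915]
```

Request:
{"method": "apply_moves", "body": {
  "moves": [0.01, 0.0008, 0.0007, 0, -0.0003, 0.0008, 0, 0.01, 0.0008, 0.0007, 0, -0.0003, 0.0008, 0, 0.01, 0.0008, 0.0007, 0, -0.0003, 0.0008, 0, 0.01, 0.0008, 0.0007, 0, -0.0003, 0.0008, 0, 0.01, 0, 0, 0, 0, 0, 0, 0.01, 0, 0, 0, 0, 0, 0, 0.01, 0, 0, 0, 0, 0, 0, 0.01, 0, 0, 0, 0, 0, 0]
}}

```text
clock: 10.03
position: [0.5352, 0.1956, 0.1862]
ee_rot: [-0.0, 0.844, 0.537, 0.0]
contact_force: [-0.2, -0.2, -4.5]
width: 0.0177
```

```bash
python3 snap.py wrist w10; python3 meas.py w10
python3 - <<'E'
from plan import *
plan([.5333,.1955,.126],-25,8)
crop(load("w10"),190,140,320,260,5,"pics/c14.png")
E
```

```text
10.0833 [0.5352 0.1956 0.1861] [-1.000e-04  8.435e-01  5.371e-01  2.000e-04] [-0.55  0.83 -3.99] 0.017669137711296457 [0.23 0.3  1.59 0.   1.25 0.66] 0.002
w10 rim centre [0.5334 0.1956] pts 43 rms 0.00046
foot pix 657 tool y extents of foot pts -0.0233 0.0217 x max 0.0228 z [0.0506 0.0681]
rim in tool [-0.0009 -0.0016  0.0911]
step mm 7.518493990115663 deg/row 0.00460107294445288 rotvec [ 0.0001 -0.0004 -0.0005]
0 [0.085, np.float64(-0.0001), np.float64(-0.0002), np.float64(0.0075), np.float64(0.0), np.float64(-0.0001), np.float64(-0.0001)]
1 [0.085, np.float64(-0.0001), np.float64(-0.0002), np.float64(0.0075), np.float64(0.0), np.float64(-0.0001), np.float64(-0.0001)]
2 [0.085, np.float64(-0.0001), np.float64(-0.0002), np.float64(0.0075), np.float64(0.0), np.float64(-0.0001), np.float64(-0.0001)]
3 [0.085, np.float64(-0.0001), np.float64(-0.0002), np.float64(0.0075), np.float64(0.0), np.float64(-0.0001), np.float64(-0.0001)]
4 [0.085, np.float64(-0.0001), np.float64(-0.0002), np.float64(0.0075), np.float64(0.0), np.float64(-0.0001), np.float64(-0.0001)]
5 [0.085, np.float64(-0.0001), np.float64(-0.0002), np.float64(0.0075), np.float64(0.0), np.float64(-0.0001), np.float64(-0.0001)]
6 [0.085, np.float64(-0.0001), np.float64(-0.0002), np.float64(0.0075), np.float64(0.0), np.float64(-0.0001), np.float64(-0.0001)]
7 [0.085, np.float64(-0.0001), np.float64(-0.0002), np.float64(0.0075), np.float64(0.0), np.float64(-0.0001), np.float64(-0.0001)]
```

View pics/c14.png

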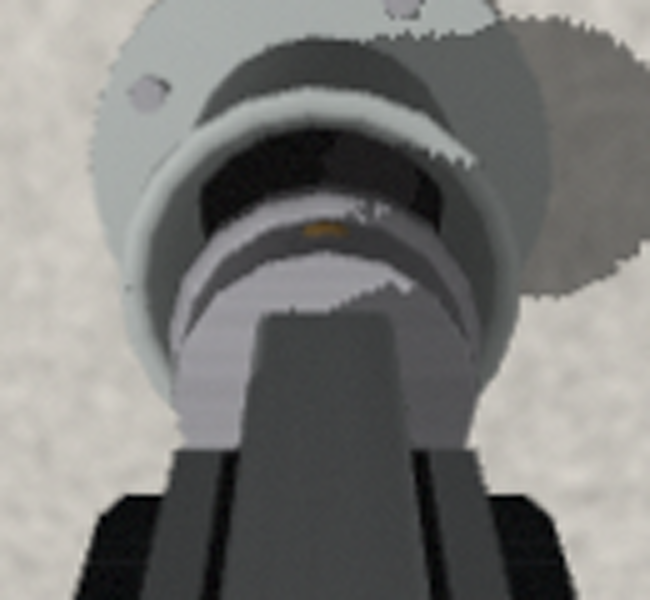

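Request:
{"method": "apply_moves", "body": {
  "moves": [0.01, -0.0002, -0.0001, 0.003, 0, 0, 0, 0.01, -0.0002, -0.0001, 0.004, 0, 0, 0, 0.01, -0.0002, -0.0001, 0.004, 0, 0, 0, 0.01, -0.0002, -0.0001, 0.004, 0, 0, 0, 0.01, 0, 0, 0.003, 0, 0, 0, 0.01, 0, 0, 0.002, 0, 0, 0, 0.01, 0, 0, 0.001, 0, 0, 0, 0.01, 0, 0, 0, 0, 0, 0]
}}

```text
clock: 10.75
position: [0.5337, 0.1948, 0.1621]
ee_rot: [-0.0, 0.844, 0.537, -0.001]
contact_force: [0.1, -0.2, -2.8]
width: 0.0171
```

```bash
python3 snap.py wrist w11; python3 meas.py w11
python3 - <<'E'
from plan import *
plan([.5338,.196,.126],-25,8)
crop(load("w11"),190,140,320,260,5,"pics/c15.png")
E
```

```text
10.8 [0.5338 0.1948 0.1622] [-4.000e-04  8.435e-01  5.371e-01 -5.000e-04] [-0.1   0.54 -2.96] 0.017723627168026484 [0.23 0.31 1.63 0.   1.2  0.66] 0.007
w11 rim centre [0.5336 0.196 ] pts 45 rms 0.00027
foot pix 2475 tool y extents of foot pts -0.0338 0.0328 x max 0.0342 z [0.052  0.0782]
rim in tool [ 0.0011 -0.0006  0.0672]
step mm 4.529779029686117 deg/row 0.010051574676756242 rotvec [-0.0012  0.0005 -0.0005]
0 [0.085, np.float64(0.0001), np.float64(-0.0001), np.float64(0.0045), np.float64(-0.0001), np.float64(0.0001), np.float64(-0.0001)]
1 [0.085, np.float64(0.0001), np.float64(-0.0001), np.float64(0.0045), np.float64(-0.0001), np.float64(0.0001), np.float64(-0.0001)]
2 [0.085, np.float64(0.0001), np.float64(-0.0001), np.float64(0.0045), np.float64(-0.0001), np.float64(0.0001), np.float64(-0.0001)]
3 [0.085, np.float64(0.0001), np.float64(-0.0001), np.float64(0.0045), np.float64(-0.0001), np.float64(0.0001), np.float64(-0.0001)]
4 [0.085, np.float64(0.0001), np.float64(-0.0001), np.float64(0.0045), np.float64(-0.0001), np.float64(0.0001), np.float64(-0.0001)]
5 [0.085, np.float64(0.0001), np.float64(-0.0001), np.float64(0.0045), np.float64(-0.0001), np.float64(0.0001), np.float64(-0.0001)]
6 [0.085, np.float64(0.0001), np.float64(-0.0001), np.float64(0.0045), np.float64(-0.0001), np.float64(0.0001), np.float64(-0.0001)]
7 [0.085, np.float64(0.0001), np.float64(-0.0001), np.float64(0.0045), np.float64(-0.0001), np.float64(0.0001), np.float64(-0.0001)]
```

View pics/c15.png

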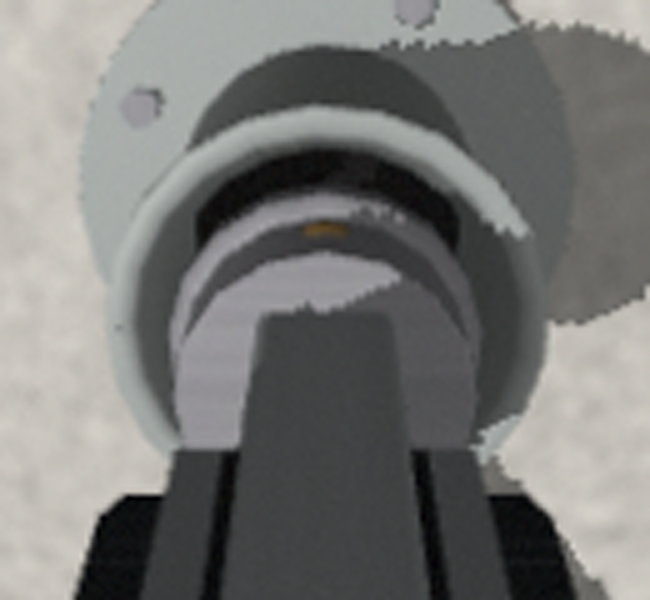

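Request:
{"method": "apply_moves", "body": {
  "moves": [0.01, 0.0002, 0, 0.002, -0.0002, 0, 0, 0.01, 0.0002, 0, 0.003, -0.0002, 0, 0, 0.01, 0.0002, 0, 0.003, -0.0002, 0, 0, 0.01, 0.0002, 0, 0.003, -0.0002, 0, 0, 0.01, 0, 0, 0.003, 0, 0, 0, 0.01, 0, 0, 0.002, 0, 0, 0, 0.01, 0, 0, 0.001, 0, 0, 0, 0.01, 0, 0, 0, 0, 0, 0]
}}

```text
clock: 11.47
position: [0.5346, 0.1958, 0.1438]
ee_rot: [0.0, 0.844, 0.537, 0.0]
contact_force: [-1.3, 0.4, -2.3]
width: 0.0177
```

```bash
python3 snap.py wrist w12; python3 meas.py w12
python3 - <<'E'
from plan import *
plan([.5338,.196,.126],-25,8)
crop(load("w12"),190,140,320,260,5,"pics/c16.png")
E
```

```text
11.5167 [0.5346 0.1958 0.1439] [2.000e-04 8.435e-01 5.371e-01 3.000e-04] [-0.28  0.53 -3.45] 0.017398902969004183 [ 0.23  0.33  1.65 -0.    1.16  0.67] 0.004
w12 rim centre [0.5338 0.196 ] pts 42 rms 0.0004
foot pix 2224 tool y extents of foot pts -0.034 0.0323 x max 0.0332 z [0.0501 0.0774]
rim in tool [-0.0002 -0.0009  0.0489]
step mm 2.2423545554492375 deg/row 0.005701066428815558 rotvec [ 0.0007 -0.0002 -0.0004]
0 [0.085, np.float64(-0.0), np.float64(-0.0001), np.float64(0.0022), np.float64(0.0001), np.float64(-0.0), np.float64(-0.0)]
1 [0.085, np.float64(-0.0), np.float64(-0.0001), np.float64(0.0022), np.float64(0.0001), np.float64(-0.0), np.float64(-0.0)]
2 [0.085, np.float64(-0.0), np.float64(-0.0001), np.float64(0.0022), np.float64(0.0001), np.float64(-0.0), np.float64(-0.0)]
3 [0.085, np.float64(-0.0), np.float64(-0.0001), np.float64(0.0022), np.float64(0.0001), np.float64(-0.0), np.float64(-0.0)]
4 [0.085, np.float64(-0.0), np.float64(-0.0001), np.float64(0.0022), np.float64(0.0001), np.float64(-0.0), np.float64(-0.0)]
5 [0.085, np.float64(-0.0), np.float64(-0.0001), np.float64(0.0022), np.float64(0.0001), np.float64(-0.0), np.float64(-0.0)]
6 [0.085, np.float64(-0.0), np.float64(-0.0001), np.float64(0.0022), np.float64(0.0001), np.float64(-0.0), np.float64(-0.0)]
7 [0.085, np.float64(-0.0), np.float64(-0.0001), np.float64(0.0022), np.float64(0.0001), np.float64(-0.0), np.float64(-0.0)]
```

View pics/c16.png

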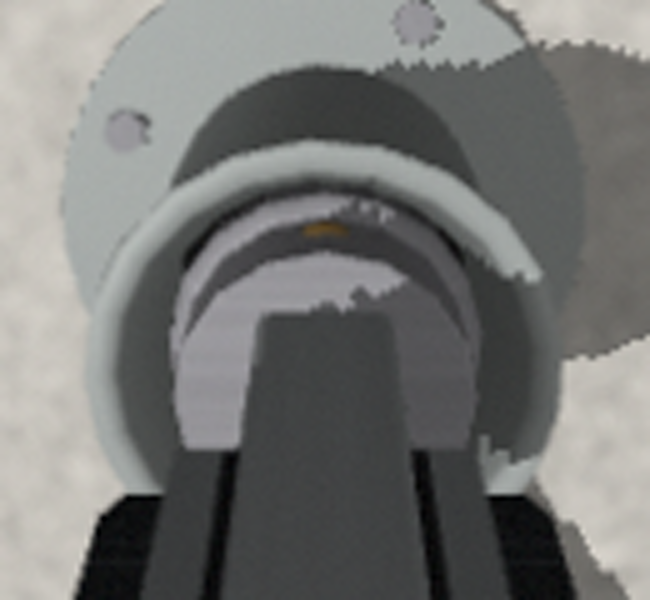

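Request:
{"method": "apply_moves", "body": {
  "moves": [0.01, 0, 0, 0.0012, 0, 0, 0, 0.01, 0, 0, 0.0012, 0, 0, 0, 0.01, 0, 0, 0.0012, 0, 0, 0, 0.01, 0, 0, 0.0012, 0, 0, 0, 0.01, 0, 0, 0.0012, 0, 0, 0, 0.01, 0, 0, 0.0012, 0, 0, 0, 0.01, 0, 0, 0.0012, 0, 0, 0, 0.01, 0, 0, 0.0012, 0, 0, 0]
}}

```text
clock: 12.18
position: [0.5353, 0.1959, 0.1342]
ee_rot: [0.001, 0.844, 0.537, 0.001]
contact_force: [0.0, -0.2, -2.8]
width: 0.0178
```

Run:
```python
from plan import *
plan([.5338,.196,.126],-25,1)
s,_=tool();print(s["contact_force"],s["moment"],s["position"])
```

```text
step mm 8.32111878341074 deg/row 0.14514787434288767 rotvec [ 0.0021 -0.0014 -0.0005]
0 [0.085, np.float64(-0.0005), np.float64(-0.0014), np.float64(0.0082), np.float64(0.0021), np.float64(-0.0014), np.float64(-0.0005)]
[ 0.04974537 -0.22848397 -2.8190602 ] [0.03882886 0.04629622 0.02097197] [0.53526683 0.19590439 0.13419026]
```

Request:
{"method": "apply_moves", "body": {
  "moves": [0.01, 0, -0.0002, 0.0012, 0.0003, -0.0002, 0, 0.01, 0, -0.0002, 0.0012, 0.0003, -0.0002, 0, 0.01, 0, -0.0002, 0.0012, 0.0003, -0.0002, 0, 0.01, 0, -0.0002, 0.0012, 0.0003, -0.0002, 0, 0.01, 0, -0.0001, 0.0012, 0.0003, -0.0002, 0, 0.01, 0, -0.0001, 0.0012, 0.0003, -0.0002, 0, 0.01, 0, 0, 0.0012, 0.0003, -0.0002, 0, 0.01, 0, 0, 0.0012, 0.0003, 0, 0]
}}

```text
clock: 12.85
position: [0.5343, 0.1964, 0.1235]
ee_rot: [-0.0, 0.844, 0.537, -0.0]
contact_force: [0.3, 0.5, -2.8]
width: 0.0174
```

Run:
```python
from plan import *
plan([.5338,.196,.112],-25,1)
s,_=tool();print(s["contact_force"],s["moment"],s["position"])
```

```text
step mm 11.505353533461237 deg/row 0.044366536492668765 rotvec [-0.0006  0.0002 -0.0005]
0 [0.085, np.float64(-0.0006), np.float64(-0.0003), np.float64(0.0115), np.float64(-0.0006), np.float64(0.0002), np.float64(-0.0005)]
[ 0.31940226  0.47616888 -2.78403295] [0.00211345 0.02772965 0.00596692] [0.5342757  0.19641178 0.12348814]
```

Request:
{"method": "apply_moves", "body": {
  "moves": [0.01, -0.0001, 0, 0.0012, 0, 0, 0, 0.01, -0.0001, 0, 0.0012, 0, 0, 0, 0.01, -0.0001, 0, 0.0011, 0, 0, 0, 0.01, -0.0001, 0, 0.001, 0, 0, 0, 0.01, -0.0001, 0, 0.0009, 0, 0, 0, 0.01, 0, 0, 0.0008, 0, 0, 0, 0.01, 0, 0, 0.0008, 0, 0, 0, 0.01, 0, 0, 0.0008, 0, 0, 0]
}}

```text
clock: 13.52
position: [0.5341, 0.1958, 0.1147]
ee_rot: [-0.0, 0.844, 0.537, -0.0]
contact_force: [0.1, -0.1, -2.6]
width: 0.0175
```

Run:
```python
from plan import *
plan([.5338,.196,.112],-25,1)
s,_=tool();print(s["contact_force"],s["moment"],s["position"])
```

```text
step mm 2.705369094391669 deg/row 0.05398559438281656 rotvec [-0.0007  0.0004 -0.0005]
0 [0.085, np.float64(0.0), np.float64(-0.0003), np.float64(0.0027), np.float64(-0.0007), np.float64(0.0004), np.float64(-0.0005)]
[ 0.09694852 -0.07210751 -2.5583688 ] [-0.01349     0.031409   -0.02653344] [0.53405065 0.19584809 0.11468945]
```

Request:
{"method": "apply_moves", "body": {
  "moves": [0.01, 0, 0, 0.0007, 0, 0, 0, 0.01, 0, 0, 0.0007, 0, 0, 0, 0.01, 0, 0, 0.0007, 0, 0, 0, 0.01, 0, 0, 0.0007, 0, 0, 0, 0.01, 0, 0, 0.0007, 0, 0, 0, 0.01, 0, 0, 0.0007, 0, 0, 0, 0.01, 0, 0, 0.0007, 0, 0, 0, 0.01, 0, 0, 0.0007, 0, 0, 0]
}}

```text
clock: 14.18
position: [0.5342, 0.196, 0.1111]
ee_rot: [0.0, 0.843, 0.537, 0.0]
contact_force: [-0.7, -0.5, 3.6]
width: 0.0167
```

Run:
```python
from plan import *
plan([.5338,.196,.112],-25,1)
s,_=tool();print(s["contact_force"],s["moment"],s["position"],s["clock"])
```

```text
step mm 0.9560170514757184 deg/row 0.03853684069575458 rotvec [ 0.0003 -0.0005 -0.0004]
0 [0.085, np.float64(-0.0001), np.float64(-0.0004), np.float64(-0.0009), np.float64(0.0003), np.float64(-0.0005), np.float64(-0.0004)]
[-0.71134665 -0.49958193  3.61784737] [-0.18319016  0.44802089  0.03595273] [0.53419603 0.19597181 0.11113033] 14.1833
```

```bash
python3 snap.py wrist w13
python3 - <<'E'
from plan import *
for i in range(1):
    s,_=tool();print(s["contact_force"],s["moment"],s["position"],s["clock"])
crop(load("w13"),180,140,330,260,5,"pics/c17.png")
E
```

```text
14.2333 [0.5343 0.196  0.1111] [0.000e+00 8.435e-01 5.371e-01 4.000e-04] [-0.73  0.41  4.05] 0.017145301240804253 [0.23 0.36 1.7  0.   1.08 0.67] 0.002
[-0.72577411  0.41446378  4.04665043] [-1.51226055e-01  4.47309472e-01  9.94692898e-05] [0.53425875 0.19598739 0.11113652] 14.2333
```

View pics/c17.png

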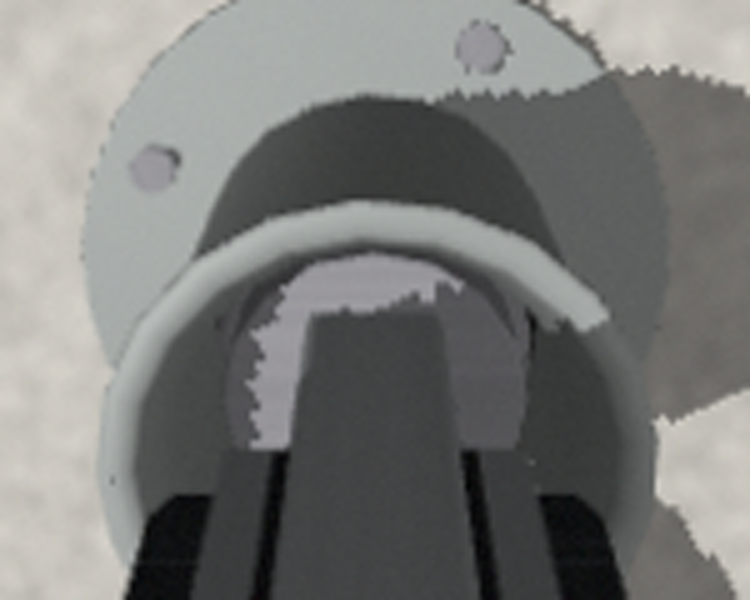

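Request:
{"method": "apply_moves", "body": {
  "moves": [0.01, 0, 0, 0, 0, 0, 0, 0.01, 0, 0, 0, 0, 0, 0, 0.01, 0, 0, 0, 0, 0, 0, 0.01, 0, 0, 0, 0, 0, 0, 0.01, 0, 0, 0, 0, 0, 0, 0.01, 0, 0, 0, 0, 0, 0, 0.01, 0, 0, 0, 0, 0, 0, 0.01, 0, 0, 0, 0, 0, 0]
}}

```text
clock: 14.9
position: [0.5342, 0.196, 0.1113]
ee_rot: [0.0, 0.843, 0.537, 0.0]
contact_force: [-0.2, -0.8, 2.1]
width: 0.0176
```

Run:
```python
from plan import *
for i in range(1):
    s,_=tool();print(s["contact_force"],s["moment"],s["position"],s["clock"],s["ee_rot"])
```

```text
[-0.168577   -0.76145303  2.10432133] [-0.13856396  0.35713088  0.03027254] [0.53415971 0.19596263 0.11134191] 14.9 [7.83194399e-05 8.43478365e-01 5.37162972e-01 4.28112027e-04]
```

Request:
{"method": "apply_moves", "body": {
  "moves": [0.022, 0, 0, 0, 0, 0, 0, 0.03, 0, 0, 0, 0, 0, 0, 0.06, 0, 0, 0, 0, 0, 0, 0.06, 0, 0, 0, 0, 0, 0, 0.06, 0, 0, 0, 0, 0, 0, 0.06, 0, 0, -0.004, 0, 0, 0, 0.06, 0, 0, -0.006, 0, 0, 0, 0.06, 0, 0, -0.004, 0, 0, 0]
}}

```text
clock: 15.57
position: [0.5355, 0.1962, 0.1247]
ee_rot: [0.0, 0.844, 0.537, 0.001]
contact_force: [-0.5, -0.0, -0.8]
width: 0.0601
```

```bash
python3 snap.py wrist w14
python3 - <<'E'
from plan import *
s,_=tool();print(s["contact_force"],s["moment"],s["position"],s["clock"])
plan([.5342,.196,.185],-25,5)
E
```

```text
15.6167 [0.5361 0.1963 0.1255] [6.000e-04 8.435e-01 5.371e-01 2.000e-03] [0.88 0.27 0.6 ] 0.05993287388445957 [0.23 0.35 1.68 0.   1.11 0.67] 0.028
[0.87936876 0.27304469 0.60471473] [ 0.03005138 -0.02793246 -0.0006215 ] [0.53605308 0.19634774 0.12551196] 15.6167
step mm 11.903581264363659 deg/row 0.04821294331261268 rotvec [ 0.0032 -0.0027 -0.0005]
0 [0.085, np.float64(-0.0002), np.float64(-0.0003), np.float64(-0.0119), np.float64(0.0006), np.float64(-0.0005), np.float64(-0.0001)]
1 [0.085, np.float64(-0.0002), np.float64(-0.0003), np.float64(-0.0119), np.float64(0.0006), np.float64(-0.0005), np.float64(-0.0001)]
2 [0.085, np.float64(-0.0002), np.float64(-0.0003), np.float64(-0.0119), np.float64(0.0006), np.float64(-0.0005), np.float64(-0.0001)]
3 [0.085, np.float64(-0.0002), np.float64(-0.0003), np.float64(-0.0119), np.float64(0.0006), np.float64(-0.0005), np.float64(-0.0001)]
4 [0.085, np.float64(-0.0002), np.float64(-0.0003), np.float64(-0.0119), np.float64(0.0006), np.float64(-0.0005), np.float64(-0.0001)]
```

View pics/w14.png

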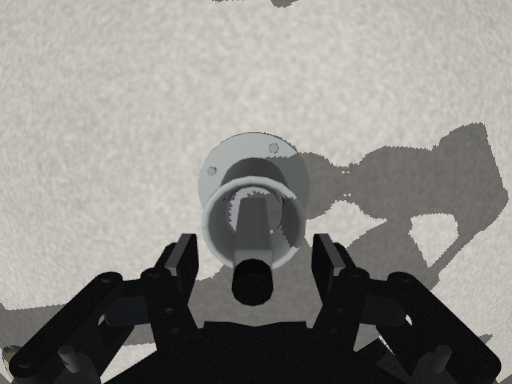

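The gauge stands free and upright in the socket, with its button at px (252,282). I'm raising above the button.

Request:
{"method": "apply_moves", "body": {
  "moves": [0.06, 0, 0, -0.012, 0.0006, -0.0005, 0, 0.06, 0, 0, -0.012, 0.0006, -0.0005, 0, 0.06, 0, 0, -0.012, 0.0006, -0.0005, 0, 0.06, 0, 0, -0.012, 0.0006, -0.0005, 0, 0.06, 0, 0, -0.009, 0, 0, 0, 0.06, 0, 0, -0.004, 0, 0, 0, 0.06, 0, 0, 0, 0, 0, 0, 0.06, 0, 0, 0, 0, 0, 0]
}}

```text
clock: 16.28
position: [0.5362, 0.1964, 0.1917]
ee_rot: [0.001, 0.844, 0.537, 0.002]
contact_force: [0.5, -0.9, 0.2]
width: 0.0602
```

```bash
python3 snap.py wrist w15
python3 - <<'E'
from plan import *
d=load("w15")
s,_=tool();print(s["contact_force"],s["moment"],s["position"],s["clock"])
plan([.5342,.196,.185],-25,5)
for c in ((.5337,.196),(.5342,.196)): print([fproj(d,[*c,z]).round(1) for z in (.162,.150,.07)])
crop(d,200,150,310,250,6,"pics/c18.png")
E
```

```text
16.3333 [0.5361 0.1964 0.1915] [6.000e-04 8.435e-01 5.371e-01 1.700e-03] [-0.11  0.28 -0.07] 0.05989066925355961 [0.23 0.29 1.58 0.   1.26 0.67] 0.009
[-0.10586521  0.28067065 -0.06855365] [-0.0204904  -0.01539936  0.02313236] [0.5361066  0.196367   0.19152184] 16.3333
step mm 1.3609445403921978 deg/row 0.04207068464804681 rotvec [ 0.0028 -0.0023 -0.0004]
0 [0.085, np.float64(-0.0002), np.float64(-0.0003), np.float64(0.0013), np.float64(0.0006), np.float64(-0.0005), np.float64(-0.0001)]
1 [0.085, np.float64(-0.0002), np.float64(-0.0003), np.float64(0.0013), np.float64(0.0006), np.float64(-0.0005), np.float64(-0.0001)]
2 [0.085, np.float64(-0.0002), np.float64(-0.0003), np.float64(0.0013), np.float64(0.0006), np.float64(-0.0005), np.float64(-0.0001)]
3 [0.085, np.float64(-0.0002), np.float64(-0.0003), np.float64(0.0013), np.float64(0.0006), np.float64(-0.0005), np.float64(-0.0001)]
4 [0.085, np.float64(-0.0002), np.float64(-0.0003), np.float64(0.0013), np.float64(0.0006), np.float64(-0.0005), np.float64(-0.0001)]
[array([252.3, 228. ]), array([252.4, 221. ]), array([252.8, 188.7])]
[array([253. , 227.7]), array([253.1, 220.7]), array([253.3, 188.4])]
```

View pics/c18.png

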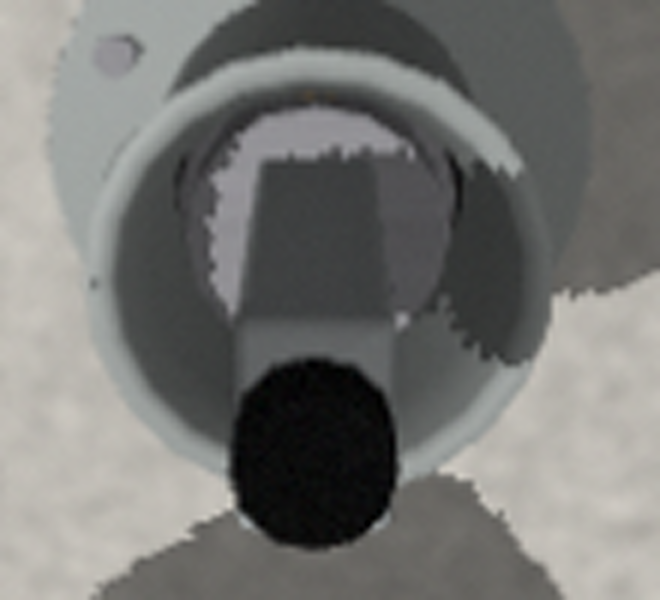

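Run:
```python
from plan import *
plan([.5338,.196,.18],-25,4)
```

```text
step mm 2.939047074484864 deg/row 0.05258835581005851 rotvec [ 0.0028 -0.0023 -0.0004]
0 [0.085, np.float64(-0.0003), np.float64(-0.0005), np.float64(0.0029), np.float64(0.0007), np.float64(-0.0006), np.float64(-0.0001)]
1 [0.085, np.float64(-0.0003), np.float64(-0.0005), np.float64(0.0029), np.float64(0.0007), np.float64(-0.0006), np.float64(-0.0001)]
2 [0.085, np.float64(-0.0003), np.float64(-0.0005), np.float64(0.0029), np.float64(0.0007), np.float64(-0.0006), np.float64(-0.0001)]
3 [0.085, np.float64(-0.0003), np.float64(-0.0005), np.float64(0.0029), np.float64(0.0007), np.float64(-0.0006), np.float64(-0.0001)]
```

Request:
{"method": "apply_moves", "body": {
  "moves": [0, -0.0003, -0.0005, 0.001, 0.0007, -0.0006, 0, 0, -0.0003, -0.0005, 0.001, 0.0007, -0.0006, 0, 0, -0.0003, -0.0005, 0.002, 0.0007, -0.0006, 0, 0, -0.0003, -0.0005, 0.002, 0.0007, -0.0006, 0, 0, 0, 0, 0.002, 0, 0, 0, 0, 0, 0, 0.002, 0, 0, 0, 0, 0, 0, 0.001, 0, 0, 0, 0, 0, 0, 0, 0, 0, 0]
}}

```text
clock: 17.0
position: [0.5314, 0.1956, 0.1756]
ee_rot: [-0.001, 0.844, 0.537, -0.004]
contact_force: [-0.3, -1.1, 0.1]
width: -0.0003
```

```bash
python3 snap.py side s16; python3 snap.py wrist w16
python3 - <<'E'
from plan import *
s,_=tool();print(s["contact_force"],s["moment"],s["position"],s["clock"],s["width"])
plan([.5338,.196,.165],-25,4)
crop(load("s16"),190,90,265,170,7,"pics/c19.png")
E
```

```text
17.05 [0.5315 0.1956 0.1757] [-0.0012  0.8435  0.5371 -0.0036] [ 0.49 -0.76  0.28] -0.0001770181404265923 [ 0.23  0.3   1.61 -0.    1.24  0.67] 0.005
17.1 [0.5316 0.1956 0.176 ] [-0.0011  0.8435  0.5371 -0.0034] [0.72 1.04 0.07] 0.0001133084549732706 [ 0.23  0.3   1.61 -0.    1.24  0.67] 0.007
[0.7201921  1.03712635 0.07101895] [-0.00860673 -0.02313147 -0.04679123] [0.53156922 0.19562145 0.17595523] 17.1 0.0001133084549732706
step mm 2.796613608373085 deg/row 0.10323230450750236 rotvec [-0.0056  0.0045 -0.0004]
0 [0.085, np.float64(0.0003), np.float64(0.0005), np.float64(0.0027), np.float64(-0.0014), np.float64(0.0011), np.float64(-0.0001)]
1 [0.085, np.float64(0.0003), np.float64(0.0005), np.float64(0.0027), np.float64(-0.0014), np.float64(0.0011), np.float64(-0.0001)]
2 [0.085, np.float64(0.0003), np.float64(0.0005), np.float64(0.0027), np.float64(-0.0014), np.float64(0.0011), np.float64(-0.0001)]
3 [0.085, np.float64(0.0003), np.float64(0.0005), np.float64(0.0027), np.float64(-0.0014), np.float64(0.0011), np.float64(-0.0001)]
```

View pics/c19.png

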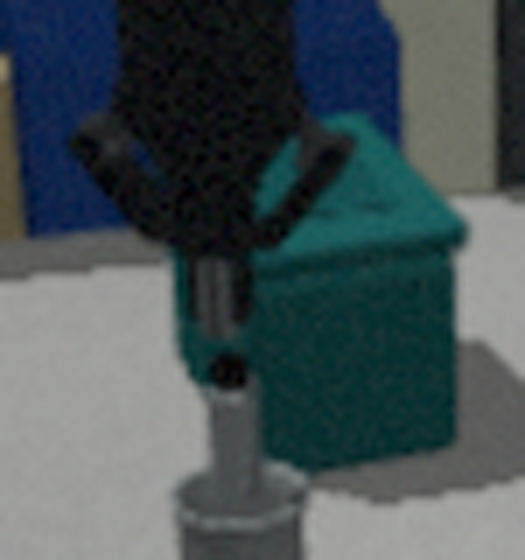

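View pics/w16.png

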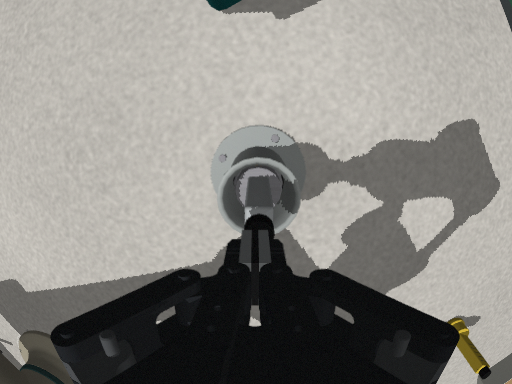

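Request:
{"method": "apply_moves", "body": {
  "moves": [0, 0.0003, 0.0004, 0.0005, -0.001, 0.0008, 0, 0, 0.0003, 0.0004, 0.0005, -0.001, 0.0008, 0, 0, 0.0003, 0.0004, 0.0005, -0.001, 0.0008, 0, 0, 0.0003, 0.0004, 0.0005, -0.001, 0.0008, 0, 0, 0, 0, 0.0005, 0, 0, 0, 0, 0, 0, 0.0005, 0, 0, 0, 0, 0, 0, 0, 0, 0, 0, 0, 0, 0, 0, 0, 0, 0]
}}

```text
clock: 17.77
position: [0.5343, 0.1962, 0.1734]
ee_rot: [0.0, 0.844, 0.537, 0.0]
contact_force: [-0.2, 0.0, 0.2]
width: 0.0001
```

Run:
```python
from plan import *
s,_=tool();print(s["contact_force"],s["moment"],s["position"],s["clock"],s["width"])
plan([.5338,.196,.165],-25,1)
```

```text
[-0.16004144  0.00786622  0.16946944] [-0.02951647 -0.01214918 -0.04725314] [0.53430968 0.19619104 0.17341046] 17.7667 7.32560011775106e-05
step mm 8.42805832710763 deg/row 0.03174577579360301 rotvec [ 0.0003 -0.0002 -0.0005]
0 [0.085, np.float64(-0.0004), np.float64(-0.0004), np.float64(0.0084), np.float64(0.0003), np.float64(-0.0002), np.float64(-0.0005)]
```

Request:
{"method": "apply_moves", "body": {
  "moves": [0, 0, 0, 0.001, 0, 0, 0, 0, 0, 0, 0.001, 0, 0, 0, 0, 0, 0, 0.001, 0, 0, 0, 0, 0, 0, 0.001, 0, 0, 0, 0, 0, 0, 0.001, 0, 0, 0, 0, 0, 0, 0.001, 0, 0, 0, 0, 0, 0, 0.001, 0, 0, 0, 0, 0, 0, 0.001, 0, 0, 0]
}}

```text
clock: 18.43
position: [0.5344, 0.1962, 0.1647]
ee_rot: [0.0, 0.844, 0.537, 0.0]
contact_force: [0.2, 0.1, 0.2]
width: 0.0004
```

Run:
```python
from plan import *
s,_=tool();print(s["contact_force"],s["moment"],s["position"],s["clock"],s["width"])
plan([.5338,.196,.165],-25,1)
```

```text
[0.23134883 0.12523482 0.20591932] [ 0.01962695 -0.00357392  0.00710139] [0.53437039 0.19621977 0.16470658] 18.4333 0.0004143805659275323
step mm 0.67804329559271 deg/row 0.04062684929494841 rotvec [ 0.0004 -0.0003 -0.0005]
0 [0.085, np.float64(-0.0004), np.float64(-0.0004), np.float64(-0.0003), np.float64(0.0004), np.float64(-0.0003), np.float64(-0.0005)]
```

Request:
{"method": "apply_moves", "body": {
  "moves": [0, 0, 0, 0.0008, 0, 0, 0, 0, 0, 0, 0.0008, 0, 0, 0, 0, 0, 0, 0.0008, 0, 0, 0, 0, 0, 0, 0.0008, 0, 0, 0, 0, 0, 0, 0.0008, 0, 0, 0, 0, 0, 0, 0.0008, 0, 0, 0, 0, 0, 0, 0.0008, 0, 0, 0, 0, 0, 0, 0.0008, 0, 0, 0]
}}

```text
clock: 19.1
position: [0.5357, 0.1965, 0.1622]
ee_rot: [0.001, 0.843, 0.537, 0.003]
contact_force: [-1.2, 0.0, 5.1]
width: 0.0005
```

Run:
```python
from plan import *
s,_=tool();print(s["contact_force"],s["moment"],s["position"],s["clock"],s["width"])
plan([.5338,.196,.165],-25,1)
```

```text
[-1.23015014  0.03050086  5.05857689] [-0.10108806  0.26403364 -0.08118652] [0.53567371 0.19653242 0.16221223] 19.1 0.00045995619828815
step mm 3.4008736291775152 deg/row 0.33809619597011864 rotvec [ 0.0047 -0.0035 -0.0004]
0 [0.085, np.float64(-0.0013), np.float64(-0.0015), np.float64(-0.0028), np.float64(0.0047), np.float64(-0.0035), np.float64(-0.0004)]
```

Request:
{"method": "apply_moves", "body": {
  "moves": [0, -0.0003, -0.0004, 0.0016, 0.0012, -0.0009, 0, 0, -0.0003, -0.0004, 0.0017, 0.0012, -0.0009, 0, 0, -0.0003, -0.0003, 0.0018, 0.0012, -0.0009, 0, 0, -0.0002, -0.0003, 0.0018, 0.0012, -0.0009, 0, 0, -0.0002, -0.0003, 0.0018, 0.001, -0.0007, 0, 0, -0.0002, -0.0003, 0.0018, 0.001, -0.0007, 0, 0, -0.0002, -0.0003, 0.0018, 0.001, -0.0007, 0, 0, -0.0002, -0.0003, 0.0018, 0.001, -0.0007, 0]
}}

```text
clock: 19.77
position: [0.5365, 0.1969, 0.1599]
ee_rot: [0.002, 0.843, 0.537, 0.005]
contact_force: [-2.7, -0.9, 8.6]
width: -0.0005
```

Run:
```python
from plan import *
s,_=tool();print(s["contact_force"],s["moment"],s["position"],s["clock"],s["width"])
plan([.5338,.196,.165],-25,1)
```

```text
[-2.66642157 -0.8662583   8.63232576] [-0.10018855  0.34411305  0.03963753] [0.53649996 0.19690727 0.15992666] 19.7667 -0.00046868807059624416
step mm 5.818223474668075 deg/row 0.6448002228812492 rotvec [ 0.0089 -0.0069  0.0001]
0 [0.085, np.float64(-0.0019), np.float64(-0.002), np.float64(-0.0051), np.float64(0.0089), np.float64(-0.0069), np.float64(0.0001)]
```

Request:
{"method": "apply_moves", "body": {
  "moves": [0, -0.0006, -0.0007, 0.0022, 0.003, -0.0023, 0, 0, -0.0006, -0.0007, 0.0023, 0.003, -0.0023, 0, 0, -0.0005, -0.0006, 0.0023, 0.003, -0.0023, 0, 0, -0.0004, -0.0005, 0.0023, 0.003, -0.0023, 0, 0, -0.0004, -0.0004, 0.0023, 0.003, -0.0023, 0, 0, -0.0004, -0.0004, 0.0023, 0.003, -0.0023, 0, 0, -0.0004, -0.0004, 0.0023, 0.003, -0.0023, 0, 0, -0.0004, -0.0004, 0.0023, 0.003, -0.0023, 0]
}}

```text
clock: 20.43
position: [0.5368, 0.1968, 0.1568]
ee_rot: [0.0, 0.843, 0.537, 0.001]
contact_force: [-2.5, -0.2, 10.7]
width: -0.0002
```

Run:
```python
from plan import *
s,_=tool();print(s["contact_force"],s["moment"],s["position"],s["clock"],s["width"])
plan([.5338,.196,.165],-25,1)
```

```text
[-2.49455191 -0.18982223 10.69973061] [-0.05836526  0.40302564  0.00226244] [0.53678781 0.19678096 0.15684244] 20.4333 -0.00019255697915768208
step mm 8.722542470451732 deg/row 0.147641652340366 rotvec [ 0.0018 -0.0018  0.0004]
0 [0.085, np.float64(-0.002), np.float64(-0.0024), np.float64(-0.0082), np.float64(0.0018), np.float64(-0.0018), np.float64(0.0004)]
```

Request:
{"method": "apply_moves", "body": {
  "moves": [0, -0.0007, -0.0011, 0.0023, 0.0025, -0.002, 0, 0, -0.0007, -0.0011, 0.0023, 0.0025, -0.002, 0, 0, -0.0007, -0.0011, 0.0023, 0.0025, -0.002, 0, 0, -0.0006, -0.001, 0.0015, 0.0015, -0.001, 0, 0, -0.0004, -0.0008, 0.0005, 0, 0, 0, 0, 0, 0, -0.001, 0, 0, 0, 0, 0, 0, -0.003, 0, 0, 0, 0, 0, 0, -0.004, 0, 0, 0]
}}

```text
clock: 21.1
position: [0.536, 0.1967, 0.169]
ee_rot: [0.002, 0.843, 0.538, 0.005]
contact_force: [-0.7, -0.1, 0.1]
width: -0.0001
```

Run:
```python
from plan import *
s,_=tool();print(s["contact_force"],s["moment"],s["position"],s["clock"],s["width"])
plan([.5338,.196,.19],-25,1)
```

```text
[-0.69422551 -0.12972052  0.07047635] [-0.08926993  0.03461872  0.03225953] [0.53603603 0.19671397 0.16897284] 21.1 -8.979925328434879e-05
step mm 21.157769361686046 deg/row 0.6208583723587758 rotvec [ 0.0092 -0.0057  0.0008]
0 [0.085, np.float64(-0.0015), np.float64(-0.0015), np.float64(-0.0211), np.float64(0.0092), np.float64(-0.0057), np.float64(0.0008)]
```

Pressed to about 10.7 N, held, and released. I'm going up, opening, and looking.

Request:
{"method": "apply_moves", "body": {
  "moves": [0, 0, 0, -0.006, 0.001, -0.0007, 0, 0, -0.0003, -0.0003, -0.006, 0.001, -0.0007, 0, 0.06, -0.0003, -0.0003, -0.006, 0.001, -0.0007, 0, 0.06, -0.0003, -0.0003, -0.003, 0.001, -0.0007, 0, 0.06, 0, 0, 0, 0, 0, 0, 0.06, 0, 0, 0, 0, 0, 0, 0.06, 0, 0, 0, 0, 0, 0, 0.06, 0, 0, 0, 0, 0, 0]
}}

```text
clock: 21.77
position: [0.5345, 0.1963, 0.1917]
ee_rot: [0.001, 0.843, 0.538, 0.002]
contact_force: [-0.0, -0.4, -0.3]
width: 0.06
```

```bash
python3 snap.py wrist w20
python3 - <<'E'
from plan import *
d=load("w20")
s,_=tool();print(s["contact_force"],s["moment"],s["position"],s["clock"])
plan([.5338,.196,.19],-25,4)
print([fproj(d,[.5338,.196,z]).round(1) for z in (.162,.150,.07)])
crop(d,180,120,330,240,5,"pics/c20.png")
E
```

```text
21.8167 [0.5345 0.1962 0.1916] [0.0011 0.8432 0.5376 0.002 ] [-0.26 -0.24  0.28] 0.05996203219697308 [ 0.23  0.29  1.59 -0.    1.26  0.67] 0.002
[-0.25937433 -0.23962402  0.2773233 ] [-0.0129859  -0.01488923 -0.00631227] [0.53445809 0.19624501 0.19158481] 21.8167
step mm 0.4333539584157925 deg/row 0.06734434208724016 rotvec [ 0.0041 -0.0022  0.0008]
0 [0.085, np.float64(-0.0001), np.float64(-0.0001), np.float64(0.0004), np.float64(0.001), np.float64(-0.0005), np.float64(0.0002)]
1 [0.085, np.float64(-0.0001), np.float64(-0.0001), np.float64(0.0004), np.float64(0.001), np.float64(-0.0005), np.float64(0.0002)]
2 [0.085, np.float64(-0.0001), np.float64(-0.0001), np.float64(0.0004), np.float64(0.001), np.float64(-0.0005), np.float64(0.0002)]
3 [0.085, np.float64(-0.0001), np.float64(-0.0001), np.float64(0.0004), np.float64(0.001), np.float64(-0.0005), np.float64(0.0002)]
[array([254.8, 226.8]), array([254.7, 219.8]), array([254.3, 187.8])]
```

View pics/c20.png

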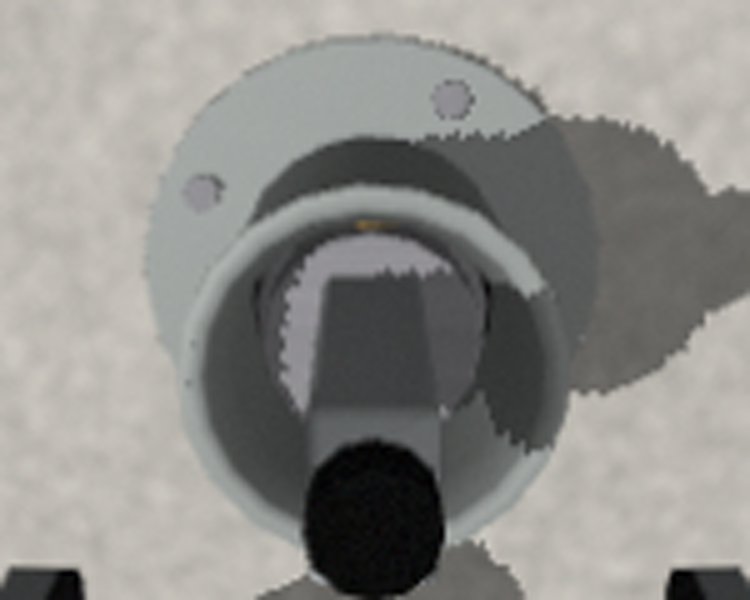

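Request:
{"method": "apply_moves", "body": {
  "moves": [0.06, -0.0001, -0.0001, 0.006, 0.001, -0.0005, 0, 0.06, -0.0001, -0.0001, 0.012, 0.001, -0.0005, 0, 0.06, -0.0001, -0.0001, 0.014, 0.001, -0.0005, 0, 0.06, -0.0001, -0.0001, 0.014, 0.001, -0.0005, 0, 0.06, 0, 0, 0.012, 0, 0, 0, 0.06, 0, 0, 0.008, 0, 0, 0, 0.06, 0, 0, 0.003, 0, 0, 0, 0.06, 0, 0, 0, 0, 0, 0]
}}

```text
clock: 22.48
position: [0.5331, 0.1958, 0.1164]
ee_rot: [-0.001, 0.843, 0.538, -0.001]
contact_force: [-0.5, 0.4, 0.2]
width: 0.0596
```

```bash
python3 snap.py wrist w21
python3 - <<'E'
from plan import *
s,_=tool();print(s["contact_force"],s["moment"],s["position"],s["clock"])
plan([.5338,.196,.1115],-25,4)
d=load("w21");print([fproj(d,[.5338,.196,z]).round(1) for z in (.162,.150,.07)])
crop(d,180,160,330,310,4,"pics/c21.png")
E
```

```text
22.5333 [0.5333 0.1959 0.1168] [-5.000e-04  8.432e-01  5.376e-01 -1.000e-03] [-0.06 -0.45  0.1 ] 0.060121934928834796 [0.23 0.35 1.69 0.   1.1  0.66] 0.017
[-0.06200041 -0.44930601  0.09642914] [-0.00922236  0.02824062 -0.00234418] [0.53325727 0.19589678 0.11679099] 22.5333
step mm 1.3299385566077688 deg/row 0.03358763837434999 rotvec [-0.0019  0.0012  0.0008]
0 [0.085, np.float64(0.0001), np.float64(0.0001), np.float64(0.0013), np.float64(-0.0005), np.float64(0.0003), np.float64(0.0002)]
1 [0.085, np.float64(0.0001), np.float64(0.0001), np.float64(0.0013), np.float64(-0.0005), np.float64(0.0003), np.float64(0.0002)]
2 [0.085, np.float64(0.0001), np.float64(0.0001), np.float64(0.0013), np.float64(-0.0005), np.float64(0.0003), np.float64(0.0002)]
3 [0.085, np.float64(0.0001), np.float64(0.0001), np.float64(0.0013), np.float64(-0.0005), np.float64(0.0003), np.float64(0.0002)]
[array([257.6, 297.9]), array([257.5, 281.5]), array([256.7, 215.6])]
```

View pics/c21.png

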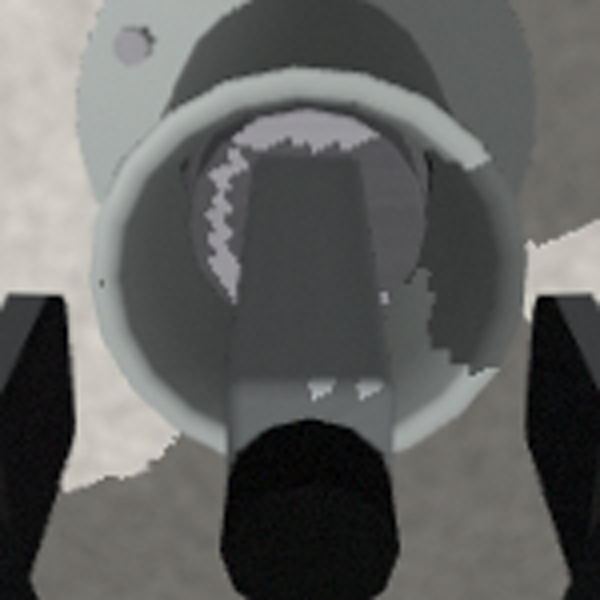

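Request:
{"method": "apply_moves", "body": {
  "moves": [0.06, 0.0001, 0.0002, 0.0012, -0.0004, 0.0003, 0, 0.06, 0.0001, 0.0002, 0.0012, -0.0004, 0.0003, 0, 0.05, 0.0001, 0.0002, 0.0012, -0.0004, 0.0003, 0, 0.04, 0, 0, 0.0005, 0, 0, 0, 0.03, 0, 0, 0, 0, 0, 0, 0.025, 0, 0, 0, 0, 0, 0, 0.025, 0, 0, 0, 0, 0, 0, 0.025, 0, 0, 0, 0, 0, 0]
}}

```text
clock: 23.2
position: [0.5363, 0.1965, 0.1156]
ee_rot: [0.001, 0.843, 0.538, 0.003]
contact_force: [0.1, -0.9, 0.1]
width: 0.0248
```

```bash
python3 snap.py wrist w22
python3 - <<'E'
from plan import *
s,_=tool();print(s["contact_force"],s["moment"],s["position"],s["clock"])
plan([.5338,.196,.1115],-25,4)
crop(load("w22"),180,180,330,320,4,"pics/c22.png")
E
```

```text
23.25 [0.5363 0.1965 0.1156] [0.001  0.8431 0.5377 0.003 ] [ 0.79 -0.    0.41] 0.02481944018762585 [0.23 0.35 1.69 0.   1.09 0.66] 0.003
[ 0.78917176 -0.0029189   0.40574135] [-0.06929351  0.0213328  -0.00322282] [0.536341   0.19651822 0.11560498] 23.25
step mm 1.2138802699147944 deg/row 0.09099537580373993 rotvec [ 0.0048 -0.004   0.0009]
0 [0.085, np.float64(-0.0004), np.float64(-0.0005), np.float64(0.001), np.float64(0.0012), np.float64(-0.001), np.float64(0.0002)]
1 [0.085, np.float64(-0.0004), np.float64(-0.0005), np.float64(0.001), np.float64(0.0012), np.float64(-0.001), np.float64(0.0002)]
2 [0.085, np.float64(-0.0004), np.float64(-0.0005), np.float64(0.001), np.float64(0.0012), np.float64(-0.001), np.float64(0.0002)]
3 [0.085, np.float64(-0.0004), np.float64(-0.0005), np.float64(0.001), np.float64(0.0012), np.float64(-0.001), np.float64(0.0002)]
```

View pics/c22.png

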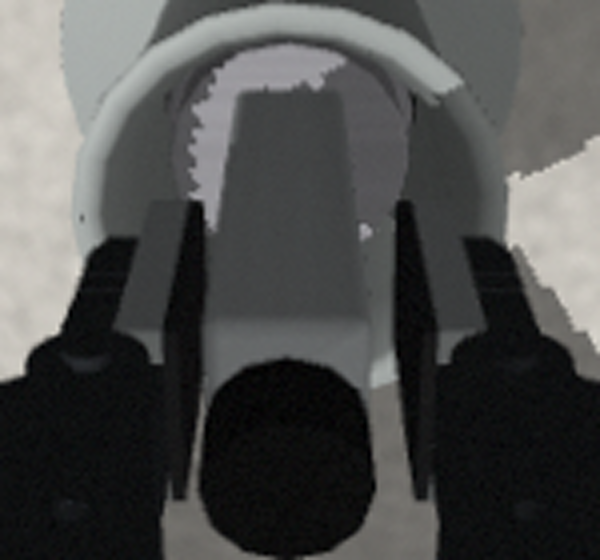

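Request:
{"method": "apply_moves", "body": {
  "moves": [0.025, -0.0002, -0.0003, 0.0008, 0.0009, -0.0007, 0, 0.025, -0.0002, -0.0003, 0.0008, 0.0009, -0.0007, 0, 0.025, -0.0002, -0.0003, 0.0008, 0.0009, -0.0007, 0, 0.025, -0.0002, -0.0003, 0.0008, 0.0008, -0.0007, 0, 0.025, 0, 0, 0, 0, 0, 0, 0.025, 0, 0, 0, 0, 0, 0, 0.025, 0, 0, 0, 0, 0, 0, 0.025, 0, 0, 0, 0, 0, 0]
}}

```text
clock: 23.92
position: [0.5346, 0.1962, 0.1119]
ee_rot: [0.0, 0.843, 0.538, 0.0]
contact_force: [-0.3, -0.4, -1.0]
width: 0.025
```

```bash
python3 snap.py wrist w23
python3 - <<'E'
from plan import *
s,_=tool();print(s["contact_force"],s["moment"],s["position"],s["clock"])
plan([.5338,.196,.1115],-25,4)
crop(load("w23"),180,180,330,320,4,"pics/c23.png")
E
```

```text
23.9667 [0.5346 0.1962 0.1119] [1.000e-04 8.432e-01 5.377e-01 4.000e-04] [ 0.63  0.35 -0.45] 0.0247035936800825 [0.23 0.36 1.7  0.   1.08 0.66] 0.002
[ 0.6252688   0.34968804 -0.44874211] [-0.01413333  0.0594709  -0.00200907] [0.53458829 0.19623281 0.11185806] 23.9667
step mm 0.22413754618977774 deg/row 0.01708555503609153 rotvec [ 0.0006 -0.0006  0.0009]
0 [0.085, np.float64(-0.0001), np.float64(-0.0002), np.float64(0.0001), np.float64(0.0001), np.float64(-0.0002), np.float64(0.0002)]
1 [0.085, np.float64(-0.0001), np.float64(-0.0002), np.float64(0.0001), np.float64(0.0001), np.float64(-0.0002), np.float64(0.0002)]
2 [0.085, np.float64(-0.0001), np.float64(-0.0002), np.float64(0.0001), np.float64(0.0001), np.float64(-0.0002), np.float64(0.0002)]
3 [0.085, np.float64(-0.0001), np.float64(-0.0002), np.float64(0.0001), np.float64(0.0001), np.float64(-0.0002), np.float64(0.0002)]
```

View pics/c23.png

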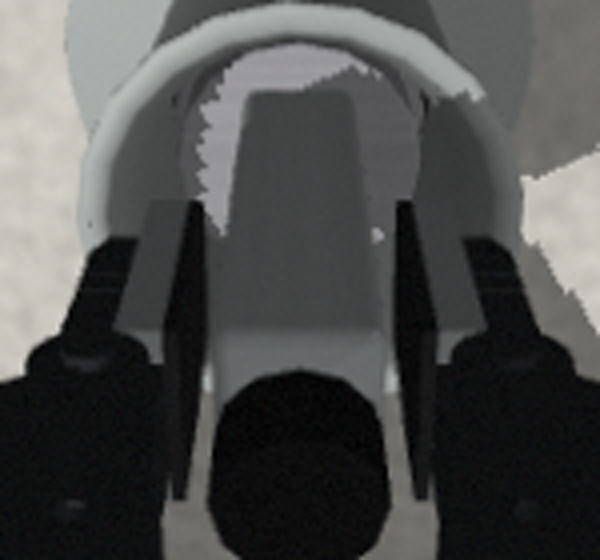

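Request:
{"method": "apply_moves", "body": {
  "moves": [0.021, 0, 0, 0, 0, 0, 0, 0.017, 0, 0, 0, 0, 0, 0, 0.013, 0, 0, 0, 0, 0, 0, 0.01, 0, 0, 0, 0, 0, 0, 0.01, 0, 0, 0, 0, 0, 0, 0.01, 0, 0, 0, 0, 0, 0, 0.01, 0, 0, 0, 0, 0, 0, 0.01, 0, 0, 0, 0, 0, 0],
  "newtons": 40
}}

```text
clock: 24.63
position: [0.5346, 0.1962, 0.1118]
ee_rot: [0.0, 0.843, 0.538, 0.0]
contact_force: [-1.2, -0.5, -0.8]
width: 0.0176
```

Run:
```python
from plan import *
s,_=tool();print(s["contact_force"],s["moment"],s["position"],s["clock"],s["width"],s["ee_rot"])
```

```text
[-1.18366659 -0.4693459  -0.76709759] [ 0.0609266  -0.02434056 -0.01550898] [0.53456013 0.19624755 0.11179447] 24.6333 0.017638958657285233 [3.31401966e-05 8.43148826e-01 5.37680111e-01 3.92647293e-04]
```

Request:
{"method": "apply_moves", "body": {
  "moves": [0.01, 0, 0, -0.001, 0, 0, 0, 0.01, 0, 0, -0.0015, 0, 0, 0, 0.01, 0, 0, -0.002, 0, 0, 0, 0.01, 0, 0, -0.002, 0, 0, 0, 0.01, 0, 0, -0.002, 0, 0, 0, 0.01, 0, 0, -0.002, 0, 0, 0, 0.01, 0, 0, -0.0015, 0, 0, 0, 0.01, 0, 0, -0.001, 0, 0, 0]
}}

```text
clock: 25.3
position: [0.5336, 0.1966, 0.123]
ee_rot: [-0.001, 0.843, 0.538, -0.001]
contact_force: [1.3, 1.2, -3.8]
width: 0.0175
```

Run:
```python
from plan import *
s,_=tool();print(s["contact_force"],s["moment"],s["position"],s["clock"],s["width"],s["ee_rot"])
plan([.5345,.1962,.15],-25,1)
```

```text
[ 1.25679251  1.24150062 -3.82100571] [ 0.14143023 -0.14459788  0.0214283 ] [0.53361338 0.1966294  0.1230329 ] 25.3 0.017472505446882686 [-0.00111057  0.84326105  0.53750221 -0.00097453]
step mm 26.985090830727582 deg/row 0.17154856523460815 rotvec [-0.0029  0.0005  0.0005]
0 [0.085, np.float64(-0.0), np.float64(0.0009), np.float64(-0.027), np.float64(-0.0029), np.float64(0.0005), np.float64(0.0005)]
```

Request:
{"method": "apply_moves", "body": {
  "moves": [0.01, 0, 0.0002, -0.001, -0.0005, 0.0001, 0, 0.01, 0, 0.0002, -0.0018, -0.0005, 0.0001, 0, 0.01, 0, 0.0002, -0.002, -0.0005, 0, 0, 0.01, 0, 0.0002, -0.002, -0.0005, 0, 0, 0.01, 0, 0.0001, -0.002, -0.0003, 0, 0, 0.01, 0, 0.0001, -0.002, -0.0003, 0, 0, 0.01, 0, 0, -0.002, -0.0002, 0, 0, 0.01, 0, 0, -0.0015, -0.0002, 0, 0]
}}

```text
clock: 25.97
position: [0.534, 0.1963, 0.139]
ee_rot: [-0.0, 0.843, 0.537, -0.0]
contact_force: [0.2, -0.3, -2.9]
width: 0.0175
```

Run:
```python
from plan import *
s,_=tool();print(s["contact_force"],s["moment"],s["position"],s["clock"],s["width"],s["ee_rot"])
plan([.5343,.1962,.15],-25,1)
```

```text
[ 0.20801482 -0.31712281 -2.91902199] [-0.00282388  0.00115081  0.03627495] [0.53400184 0.1962553  0.13900457] 25.9667 0.017502735393896872 [-1.68512483e-04  8.43291480e-01  5.37456328e-01 -3.82266227e-04]
step mm 10.999607199543306 deg/row 0.05239704686420643 rotvec [-0.0007  0.0005  0.0004]
0 [0.085, np.float64(0.0001), np.float64(0.0003), np.float64(-0.011), np.float64(-0.0007), np.float64(0.0005), np.float64(0.0004)]
```

Request:
{"method": "apply_moves", "body": {
  "moves": [0.01, 0, 0.0001, -0.002, -0.0003, 0.0001, 0, 0.01, 0, 0.0001, -0.003, -0.0003, 0.0001, 0, 0.01, 0, 0.0001, -0.003, -0.0003, 0, 0, 0.01, 0, 0.0001, -0.003, -0.0003, 0, 0, 0.01, 0, 0.0001, -0.003, -0.0002, 0, 0, 0.01, 0, 0, -0.003, -0.0002, 0, 0, 0.01, 0, 0, -0.003, -0.0002, 0, 0, 0.01, 0, 0, -0.003, -0.0002, 0, 0]
}}

```text
clock: 26.63
position: [0.5338, 0.195, 0.1652]
ee_rot: [0.001, 0.843, 0.538, -0.001]
contact_force: [0.1, 0.6, -3.6]
width: 0.0176
```

Run:
```python
from plan import *
s,_=tool();print(s["contact_force"],s["moment"],s["position"],s["clock"],s["width"],s["ee_rot"])
plan([.5343,.1962,.21],-25,8)
```

```text
[ 0.05832801  0.57190917 -3.55312042] [-0.02248188 -0.01301577  0.018975  ] [0.53384863 0.19500327 0.16517161] 26.6333 0.017607843232220942 [ 1.35441786e-03  8.43208526e-01  5.37584669e-01 -5.20865930e-04]
step mm 5.605829053675181 deg/row 0.02134445146460462 rotvec [0.0017 0.0023 0.0007]
0 [0.085, np.float64(0.0001), np.float64(-0.0), np.float64(-0.0056), np.float64(0.0002), np.float64(0.0003), np.float64(0.0001)]
1 [0.085, np.float64(0.0001), np.float64(-0.0), np.float64(-0.0056), np.float64(0.0002), np.float64(0.0003), np.float64(0.0001)]
2 [0.085, np.float64(0.0001), np.float64(-0.0), np.float64(-0.0056), np.float64(0.0002), np.float64(0.0003), np.float64(0.0001)]
3 [0.085, np.float64(0.0002), np.float64(-0.0), np.float64(-0.0056), np.float64(0.0002), np.float64(0.0003), np.float64(0.0001)]
4 [0.085, np.float64(0.0002), np.float64(-0.0), np.float64(-0.0056), np.float64(0.0002), np.float64(0.0003), np.float64(0.0001)]
5 [0.085, np.float64(0.0002), np.float64(-0.0), np.float64(-0.0056), np.float64(0.0002), np.float64(0.0003), np.float64(0.0001)]
6 [0.085, np.float64(0.0002), np.float64(-0.0), np.float64(-0.0056), np.float64(0.0002), np.float64(0.0003), np.float64(0.0001)]
7 [0.085, np.float64(0.0002), np.float64(-0.0), np.float64(-0.0056), np.float64(0.0002), np.float64(0.0003), np.float64(0.0001)]
```

Request:
{"method": "apply_moves", "body": {
  "moves": [0.01, 0.0002, 0, -0.004, 0.0002, 0.0003, 0, 0.01, 0.0002, 0, -0.006, 0.0002, 0.0003, 0, 0.01, 0.0002, 0, -0.008, 0.0002, 0.0003, 0, 0.01, 0.0002, 0, -0.009, 0.0002, 0.0003, 0, 0.01, 0, 0, -0.009, 0, 0, 0, 0.01, 0, 0, -0.009, 0, 0, 0, 0.01, 0, 0, -0.006, 0, 0, 0, 0.01, 0, 0, -0.002, 0, 0, 0]
}}

```text
clock: 27.3
position: [0.5346, 0.196, 0.2252]
ee_rot: [0.001, 0.843, 0.538, 0.001]
contact_force: [-0.4, 0.5, -3.1]
width: 0.0178
```

```bash
python3 snap.py side s24;python3 snap.py wrist w24
python3 - <<'E'
from plan import *
crop(load("s24"),180,90,270,190,6,"pics/c24.png"); crop(load("w24"),200,160,310,240,6,"pics/c25.png")
plan([.5725,-.2523,.22],-50.4,14)
E
```

```text
27.35 [0.5349 0.1961 0.2254] [0.0011 0.8432 0.5376 0.0012] [ 0.63  0.35 -2.14] 0.017757970842872128 [ 0.23  0.27  1.53 -0.    1.34  0.67] 0.022
27.4 [0.5345 0.196  0.2245] [9.000e-04 8.432e-01 5.376e-01 6.000e-04] [ 0.65 -0.15 -2.64] 0.01734877089727113 [ 0.23  0.27  1.53 -0.    1.34  0.67] 0.029
step mm 32.13734656378511 deg/row 1.8171706731551265 rotvec [ 0.0022 -0.0005  0.444 ]
0 [0.085, np.float64(-0.0279), np.float64(0.016), np.float64(0.0004), np.float64(0.0002), np.float64(-0.0), np.float64(0.0317)]
1 [0.085, np.float64(-0.0274), np.float64(0.0168), np.float64(0.0004), np.float64(0.0002), np.float64(-0.0), np.float64(0.0317)]
2 [0.085, np.float64(-0.0268), np.float64(0.0177), np.float64(0.0004), np.float64(0.0002), np.float64(-0.0), np.float64(0.0317)]
3 [0.085, np.float64(-0.0262), np.float64(0.0185), np.float64(0.0003), np.float64(0.0002), np.float64(-0.0), np.float64(0.0317)]
4 [0.085, np.float64(-0.0256), np.float64(0.0194), np.float64(0.0003), np.float64(0.0002), np.float64(-0.0), np.float64(0.0317)]
5 [0.085, np.float64(-0.025), np.float64(0.0202), np.float64(0.0003), np
[... 387 characters left out ...]
loat64(0.0002), np.float64(-0.0), np.float64(0.0317)]
9 [0.085, np.float64(-0.0223), np.float64(0.0232), np.float64(0.0003), np.float64(0.0002), np.float64(-0.0), np.float64(0.0317)]
10 [0.085, np.float64(-0.0215), np.float64(0.0239), np.float64(0.0003), np.float64(0.0002), np.float64(-0.0), np.float64(0.0317)]
11 [0.085, np.float64(-0.0207), np.float64(0.0245), np.float64(0.0003), np.float64(0.0002), np.float64(-0.0), np.float64(0.0317)]
12 [0.085, np.float64(-0.02), np.float64(0.0252), np.float64(0.0003), np.float64(0.0002), np.float64(-0.0), np.float64(0.0317)]
13 [0.085, np.float64(-0.0191), np.float64(0.0258), np.float64(0.0003), np.float64(0.0002), np.float64(-0.0), np.float64(0.0317)]
```

View pics/c24.png

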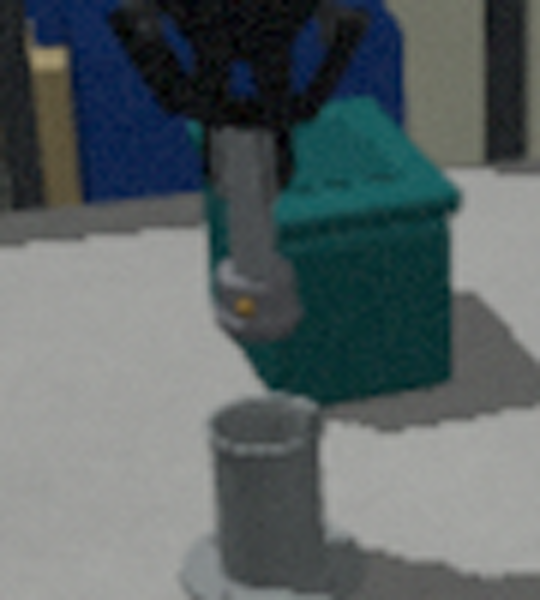

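View pics/c25.png

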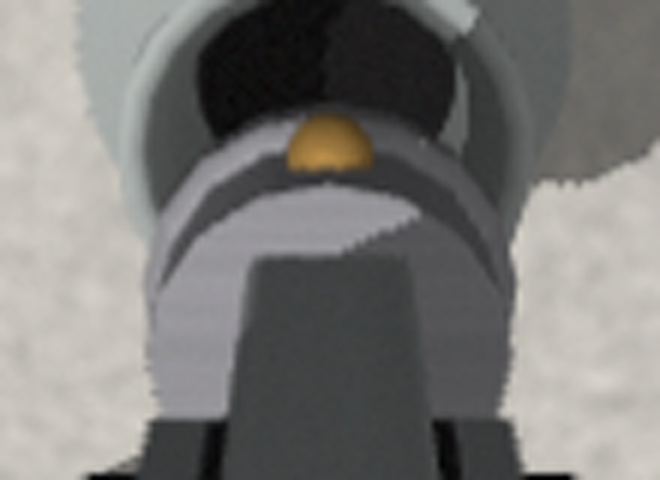

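Request:
{"method": "apply_moves", "body": {
  "moves": [0.01, -0.014, 0.008, 0, 0, 0, 0.016, 0.01, -0.0275, 0.017, 0, 0, 0, 0.032, 0.01, -0.027, 0.0175, 0, 0, 0, 0.032, 0.01, -0.026, 0.0185, 0, 0, 0, 0.032, 0.01, -0.0255, 0.0195, 0, 0, 0, 0.032, 0.01, -0.025, 0.02, 0, 0, 0, 0.032, 0.01, -0.0245, 0.021, 0, 0, 0, 0.032, 0.01, -0.0235, 0.0215, 0, 0, 0, 0.032]
}}

```text
clock: 28.07
position: [0.5551, -0.0449, 0.2196]
ee_rot: [-0.004, 0.901, 0.433, -0.001]
contact_force: [-0.0, -0.4, -2.6]
width: 0.0171
```

Run:
```python
from plan import *
plan([.5725,-.2523,.205],-50.4,8)
```

```text
step mm 26.074891724352486 deg/row 1.4705599203274946 rotvec [-0.0076  0.0004  0.2052]
0 [0.085, np.float64(-0.0189), np.float64(0.0179), np.float64(0.0017), np.float64(-0.001), np.float64(0.0001), np.float64(0.0256)]
1 [0.085, np.float64(-0.0184), np.float64(0.0184), np.float64(0.0017), np.float64(-0.001), np.float64(0.0001), np.float64(0.0256)]
2 [0.085, np.float64(-0.0179), np.float64(0.0188), np.float64(0.0017), np.float64(-0.001), np.float64(0.0001), np.float64(0.0256)]
3 [0.085, np.float64(-0.0175), np.float64(0.0193), np.float64(0.0017), np.float64(-0.001), np.float64(0.0001), np.float64(0.0256)]
4 [0.085, np.float64(-0.017), np.float64(0.0197), np.float64(0.0017), np.float64(-0.001), np.float64(0.0001), np.float64(0.0256)]
5 [0.085, np.float64(-0.0164), np.float64(0.0202), np.float64(0.0018), np.float64(-0.001), np.float64(0.0001), np.float64(0.0256)]
6 [0.085, np.float64(-0.0159), np.float64(0.0206), np.float64(0.0018), np.float64(-0.001), np.float64(0.0001), np.float64(0.0256)]
7 [0.085, np.float64(-0.0154), np.float64(0.021), np.float64(0.0018), np.float64(-0.001), np.float64(0.0001), np.float64(0.0256)]
```

Request:
{"method": "apply_moves", "body": {
  "moves": [0.01, -0.0185, 0.018, 0.0015, -0.001, 0, 0.028, 0.01, -0.0185, 0.0185, 0.0015, -0.001, 0, 0.028, 0.01, -0.018, 0.019, 0.0015, -0.001, 0, 0.028, 0.01, -0.0175, 0.0195, 0.0015, -0.001, 0, 0.028, 0.01, -0.017, 0.0195, 0.0015, 0, 0, 0.025, 0.01, -0.014, 0.017, 0.001, 0, 0, 0.02, 0.01, -0.008, 0.012, 0.001, 0, 0, 0.012, 0.01, -0.003, 0.005, 0, 0, 0, 0.005]
}}

```text
clock: 28.73
position: [0.5665, -0.2312, 0.2031]
ee_rot: [-0.003, 0.938, 0.346, -0.005]
contact_force: [-0.0, 0.3, -2.2]
width: 0.0177
```

Run:
```python
from plan import *
plan([.5725,-.2523,.15],-50.4,6)
s,_=tool(); print(s["qd"])
```

```text
step mm 9.571724537224295 deg/row 0.18003794681647758 rotvec [-0.0098  0.0069  0.0145]
0 [0.085, np.float64(-0.0015), np.float64(0.0034), np.float64(0.0088), np.float64(-0.0016), np.float64(0.0011), np.float64(0.0024)]
1 [0.085, np.float64(-0.0015), np.float64(0.0034), np.float64(0.0088), np.float64(-0.0016), np.float64(0.0011), np.float64(0.0024)]
2 [0.085, np.float64(-0.0015), np.float64(0.0034), np.float64(0.0088), np.float64(-0.0016), np.float64(0.0011), np.float64(0.0024)]
3 [0.085, np.float64(-0.0015), np.float64(0.0034), np.float64(0.0088), np.float64(-0.0016), np.float64(0.0011), np.float64(0.0024)]
4 [0.085, np.float64(-0.0015), np.float64(0.0034), np.float64(0.0088), np.float64(-0.0016), np.float64(0.0011), np.float64(0.0024)]
5 [0.085, np.float64(-0.0015), np.float64(0.0034), np.float64(0.0088), np.float64(-0.0016), np.float64(0.0011), np.float64(0.0024)]
[-0.10041108  0.06144729 -0.07655359  0.01946604  0.04424092 -0.03135672]
```

Request:
{"method": "apply_moves", "body": {
  "moves": [0.01, -0.0013, 0.003, 0.008, -0.0014, 0.001, 0.002, 0.01, -0.0013, 0.003, 0.009, -0.0014, 0.001, 0.002, 0.01, -0.0013, 0.003, 0.009, -0.0014, 0.001, 0.002, 0.01, -0.0013, 0.003, 0.009, -0.0014, 0.001, 0.002, 0.01, -0.0013, 0.003, 0.008, -0.0014, 0.001, 0.002, 0.01, -0.0005, 0.001, 0.006, 0, 0, 0.001, 0.01, 0, 0, 0.003, 0, 0, 0, 0.01, 0, 0, 0, 0, 0, 0]
}}

```text
clock: 29.4
position: [0.5705, -0.2436, 0.1429]
ee_rot: [-0.005, 0.94, 0.342, -0.002]
contact_force: [-0.8, 0.4, -2.8]
width: 0.0174
```

```bash
python3 snap.py wrist w26
python3 - <<'E'
from plan import *
plan([.5725,-.2523,.082],-50.4,8)
s,_=tool(); print(s["contact_force"])
E
```

```text
29.45 [ 0.5705 -0.2436  0.1431] [-0.0046  0.9398  0.3417 -0.0021] [ 0.58 -0.47 -3.08] 0.01779503291477948 [-0.52  0.41  1.53  0.    1.21  0.35] 0.017
step mm 7.724252579055054 deg/row 0.08622344385559073 rotvec [-0.0102  0.0009  0.0064]
0 [0.085, np.float64(-0.0005), np.float64(0.0011), np.float64(0.0076), np.float64(-0.0013), np.float64(0.0001), np.float64(0.0008)]
1 [0.085, np.float64(-0.0005), np.float64(0.0011), np.float64(0.0076), np.float64(-0.0013), np.float64(0.0001), np.float64(0.0008)]
2 [0.085, np.float64(-0.0005), np.float64(0.0011), np.float64(0.0076), np.float64(-0.0013), np.float64(0.0001), np.float64(0.0008)]
3 [0.085, np.float64(-0.0005), np.float64(0.001), np.float64(0.0076), np.float64(-0.0013), np.float64(0.0001), np.float64(0.0008)]
4 [0.085, np.float64(-0.0005), np.float64(0.001), np.float64(0.0076), np.float64(-0.0013), np.float64(0.0001), np.float64(0.0008)]
5 [0.085, np.float64(-0.0005), np.float64(0.001), np.float64(0.0076), np.float64(-0.0013), np.float64(0.0001), np.float64(0.0008)]
6 [0.085, np.float64(-0.0005), np.float64(0.001), np.float64(0.0076), np.float64(-0.0013), np.float64(0.0001), np.float64(0.0008)]
7 [0.085, np.float64(-0.0005), np.float64(0.001), np.float64(0.0076), np.float64(-0.0013), np.float64(0.0001), np.float64(0.0008)]
[ 0.57680993 -0.46932379 -3.07648481]
```

View pics/w26.png

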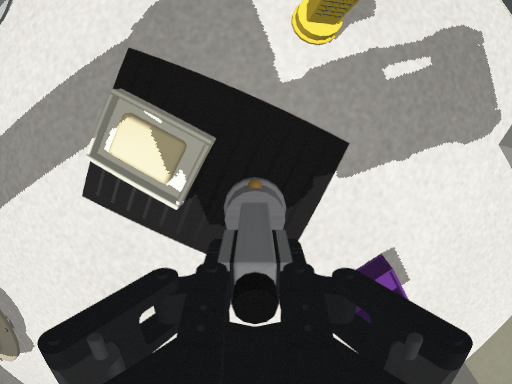

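Request:
{"method": "apply_moves", "body": {
  "moves": [0.01, -0.0005, 0.001, 0.005, -0.0012, 0.0001, 0.001, 0.01, -0.0005, 0.001, 0.008, -0.0012, 0.0001, 0.001, 0.01, -0.0005, 0.001, 0.008, -0.0012, 0.0001, 0.001, 0.01, -0.0005, 0.001, 0.008, -0.0012, 0.0001, 0.001, 0.01, -0.0005, 0.001, 0.007, -0.0012, 0.0001, 0.001, 0.01, -0.0005, 0.001, 0.005, -0.0012, 0, 0.001, 0.01, 0, 0, 0.002, 0, 0, 0, 0.01, 0, 0, 0, 0, 0, 0]
}}

```text
clock: 30.12
position: [0.5728, -0.2506, 0.0967]
ee_rot: [-0.0, 0.941, 0.339, 0.0]
contact_force: [-0.5, 0.1, -3.0]
width: 0.0176
```

Run:
```python
from plan import *
plan([.5725,-.2523,.080],-50.4,8)
s,_=tool(); print(s["contact_force"])
```

```text
step mm 2.105455022549651 deg/row 0.005613823401607127 rotvec [ 0.0001 -0.0007  0.0003]
0 [0.085, np.float64(-0.0002), np.float64(0.0001), np.float64(0.0021), np.float64(0.0), np.float64(-0.0001), np.float64(0.0)]
1 [0.085, np.float64(-0.0002), np.float64(0.0001), np.float64(0.0021), np.float64(0.0), np.float64(-0.0001), np.float64(0.0)]
2 [0.085, np.float64(-0.0002), np.float64(0.0001), np.float64(0.0021), np.float64(0.0), np.float64(-0.0001), np.float64(0.0)]
3 [0.085, np.float64(-0.0002), np.float64(0.0001), np.float64(0.0021), np.float64(0.0), np.float64(-0.0001), np.float64(0.0)]
4 [0.085, np.float64(-0.0002), np.float64(0.0001), np.float64(0.0021), np.float64(0.0), np.float64(-0.0001), np.float64(0.0)]
5 [0.085, np.float64(-0.0002), np.float64(0.0001), np.float64(0.0021), np.float64(0.0), np.float64(-0.0001), np.float64(0.0)]
6 [0.085, np.float64(-0.0002), np.float64(0.0001), np.float64(0.0021), np.float64(0.0), np.float64(-0.0001), np.float64(0.0)]
7 [0.085, np.float64(-0.0002), np.float64(0.0001), np.float64(0.0021), np.float64(0.0), np.float64(-0.0001), np.float64(0.0)]
[-0.46892713  0.1468161  -3.00340401]
```

Request:
{"method": "apply_moves", "body": {
  "moves": [0.01, 0, 0, 0.0015, 0, 0, 0, 0.01, 0, 0, 0.002, 0, 0, 0, 0.01, 0, 0, 0.002, 0, 0, 0, 0.01, 0, 0, 0.002, 0, 0, 0, 0.01, 0, 0, 0.002, 0, 0, 0, 0.01, 0, 0, 0.0015, 0, 0, 0, 0.01, 0, 0, 0.001, 0, 0, 0, 0.01, 0, 0, 0.0007, 0, 0, 0]
}}

```text
clock: 30.78
position: [0.5738, -0.2511, 0.084]
ee_rot: [0.001, 0.941, 0.339, 0.001]
contact_force: [-0.2, -0.3, -3.1]
width: 0.0176
```

Run:
```python
from plan import *
plan([.5725,-.2523,.077],-50.4,8)
s,_=tool(); print(s["contact_force"],s["position"])
```

```text
step mm 0.8977110930229274 deg/row 0.022152353637018837 rotvec [ 0.0026 -0.0017  0.0002]
0 [0.085, np.float64(-0.0002), np.float64(0.0), np.float64(0.0009), np.float64(0.0003), np.float64(-0.0002), np.float64(0.0)]
1 [0.085, np.float64(-0.0002), np.float64(0.0), np.float64(0.0009), np.float64(0.0003), np.float64(-0.0002), np.float64(0.0)]
2 [0.085, np.float64(-0.0002), np.float64(0.0), np.float64(0.0009), np.float64(0.0003), np.float64(-0.0002), np.float64(0.0)]
3 [0.085, np.float64(-0.0002), np.float64(0.0), np.float64(0.0009), np.float64(0.0003), np.float64(-0.0002), np.float64(0.0)]
4 [0.085, np.float64(-0.0002), np.float64(0.0), np.float64(0.0009), np.float64(0.0003), np.float64(-0.0002), np.float64(0.0)]
5 [0.085, np.float64(-0.0002), np.float64(0.0), np.float64(0.0009), np.float64(0.0003), np.float64(-0.0002), np.float64(0.0)]
6 [0.085, np.float64(-0.0002), np.float64(0.0), np.float64(0.0009), np.float64(0.0003), np.float64(-0.0002), np.float64(0.0)]
7 [0.085, np.float64(-0.0002), np.float64(0.0), np.float64(0.0009), np.float64(0.0003), np.float64(-0.0002), np.float64(0.0)]
[-0.17076035 -0.25001282 -3.05299394] [ 0.5737957  -0.251059    0.08395397]
```

Request:
{"method": "apply_moves", "body": {
  "moves": [0.01, 0, 0, 0.0008, 0.0003, -0.0002, 0, 0.01, 0, 0, 0.0008, 0.0003, -0.0002, 0, 0.01, 0, 0, 0.0008, 0.0003, -0.0002, 0, 0.01, 0, 0, 0.0008, 0.0003, -0.0002, 0, 0.01, 0, 0, 0.0008, 0.0003, -0.0002, 0, 0.01, 0, 0, 0.0008, 0.0003, -0.0002, 0, 0.01, 0, 0, 0.0007, 0, 0, 0, 0.01, 0, 0, 0.0007, 0, 0, 0]
}}

```text
clock: 31.45
position: [0.5741, -0.2512, 0.0775]
ee_rot: [0.0, 0.941, 0.339, 0.001]
contact_force: [-0.9, -0.0, 8.2]
width: 0.0178
```

Run:
```python
from plan import *
plan([.5725,-.2523,.077],-50.4,8)
s,_=tool(); print(s["contact_force"],s["position"])
```

```text
step mm 0.24875748623508773 deg/row 0.009938892094142553 rotvec [ 0.0012 -0.0006  0.0003]
0 [0.085, np.float64(-0.0002), np.float64(-0.0), np.float64(0.0001), np.float64(0.0002), np.float64(-0.0001), np.float64(0.0)]
1 [0.085, np.float64(-0.0002), np.float64(-0.0), np.float64(0.0001), np.float64(0.0002), np.float64(-0.0001), np.float64(0.0)]
2 [0.085, np.float64(-0.0002), np.float64(-0.0), np.float64(0.0001), np.float64(0.0002), np.float64(-0.0001), np.float64(0.0)]
3 [0.085, np.float64(-0.0002), np.float64(-0.0), np.float64(0.0001), np.float64(0.0002), np.float64(-0.0001), np.float64(0.0)]
4 [0.085, np.float64(-0.0002), np.float64(-0.0), np.float64(0.0001), np.float64(0.0002), np.float64(-0.0001), np.float64(0.0)]
5 [0.085, np.float64(-0.0002), np.float64(-0.0), np.float64(0.0001), np.float64(0.0002), np.float64(-0.0001), np.float64(0.0)]
6 [0.085, np.float64(-0.0002), np.float64(-0.0), np.float64(0.0001), np.float64(0.0002), np.float64(-0.0001), np.float64(0.0)]
7 [0.085, np.float64(-0.0002), np.float64(-0.0), np.float64(0.0001), np.float64(0.0002), np.float64(-0.0001), np.float64(0.0)]
[-0.88278556 -0.03330157  8.21424614] [ 0.57405958 -0.25115029  0.07745411]
```

The foot stands on the mat: contact came at the expected height and the tool is vertical. I'm letting the force relax, then opening.

Request:
{"method": "apply_moves", "body": {
  "moves": [0.01, 0, 0, 0, 0, 0, 0, 0.01, 0, 0, 0, 0, 0, 0, 0.01, 0, 0, 0, 0, 0, 0, 0.021, 0, 0, 0, 0, 0, 0, 0.03, 0, 0, 0, 0, 0, 0, 0.05, 0, 0, 0, 0, 0, 0, 0.07, 0, 0, 0, 0, 0, 0, 0.07, 0, 0, 0, 0, 0, 0]
}}

```text
clock: 32.12
position: [0.5757, -0.2521, 0.0796]
ee_rot: [0.002, 0.941, 0.339, 0.002]
contact_force: [-0.2, -0.8, -0.4]
width: 0.0654
```

```bash
python3 snap.py wrist w27
python3 - <<'E'
from plan import *
plan([.5725,-.2523,.2],-50.4,8)
s,_=tool(); print(s["contact_force"],s["position"],s["width"])
E
```

```text
32.1667 [ 0.5758 -0.2522  0.0797] [0.0025 0.9408 0.3389 0.0022] [-0.54  0.58 -0.09] 0.06984513176162983 [-0.52  0.46  1.61  0.    1.06  0.36] 0.003
step mm 15.043312555300032 deg/row 0.04694916286647096 rotvec [ 0.0061 -0.0024  0.0003]
0 [0.085, np.float64(-0.0003), np.float64(-0.0002), np.float64(-0.015), np.float64(0.0008), np.float64(-0.0003), np.float64(0.0)]
1 [0.085, np.float64(-0.0003), np.float64(-0.0002), np.float64(-0.015), np.float64(0.0008), np.float64(-0.0003), np.float64(0.0)]
2 [0.085, np.float64(-0.0003), np.float64(-0.0002), np.float64(-0.015), np.float64(0.0008), np.float64(-0.0003), np.float64(0.0)]
3 [0.085, np.float64(-0.0003), np.float64(-0.0002), np.float64(-0.015), np.float64(0.0008), np.float64(-0.0003), np.float64(0.0)]
4 [0.085, np.float64(-0.0003), np.float64(-0.0002), np.float64(-0.015), np.float64(0.0008), np.float64(-0.0003), np.float64(0.0)]
5 [0.085, np.float64(-0.0003), np.float64(-0.0002), np.float64(-0.015), np.float64(0.0008), np.float64(-0.0003), np.float64(0.0)]
6 [0.085, np.float64(-0.0003), np.float64(-0.0002), np.float64(-0.015), np.float64(0.0008), np.float64(-0.0003), np.float64(0.0)]
7 [0.085, np.float64(-0.0003), np.float64(-0.0002), np.float64(-0.015), np.float64(0.0008), np.float64(-0.0003), np.float64(0.0)]
[-0.5362131   0.58254443 -0.09112624] [ 0.5757917  -0.25217877  0.07969859] 0.06984513176162983
```

View pics/w27.png

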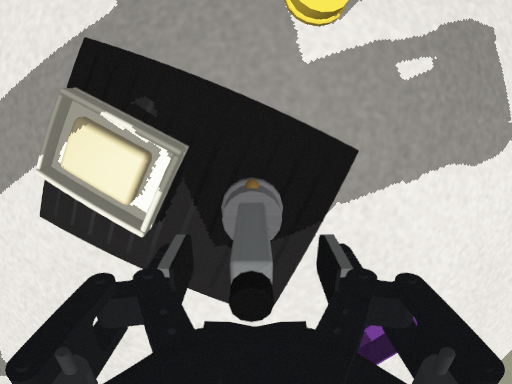

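Released and standing on the mat, with its foot at px (252,212). I'm retreating straight up.

Request:
{"method": "apply_moves", "body": {
  "moves": [0.07, 0, 0, -0.006, 0.0005, -0.0002, 0, 0.07, 0, 0, -0.012, 0.0005, -0.0002, 0, 0.07, 0, 0, -0.018, 0.0005, -0.0002, 0, 0.07, 0, 0, -0.02, 0.0005, -0.0002, 0, 0.07, 0, 0, -0.02, 0, 0, 0, 0.07, 0, 0, -0.02, 0, 0, 0, 0.07, 0, 0, -0.02, 0, 0, 0, 0.07, 0, 0, -0.012, 0, 0, 0]
}}

```text
clock: 32.83
position: [0.5731, -0.2507, 0.2122]
ee_rot: [-0.001, 0.941, 0.339, -0.001]
contact_force: [-0.3, 0.9, -1.1]
width: 0.0697
```

Request:
{"method": "apply_moves", "body": {
  "moves": [0.07, -0.01, 0, -0.01, 0, 0, 0, 0.07, -0.015, 0, -0.005, 0, 0, 0, 0.07, -0.015, 0, 0, 0, 0, 0, 0.07, -0.012, 0, 0, 0, 0, 0, 0.07, -0.006, 0, 0, 0, 0, 0, 0.07, 0, 0, 0, 0, 0, 0, 0.07, 0, 0, 0, 0, 0, 0, 0.07, 0, 0, 0, 0, 0, 0]
}}

```text
clock: 33.5
position: [0.5227, -0.2927, 0.2319]
ee_rot: [0.001, 0.941, 0.338, -0.0]
contact_force: [-0.1, -0.3, -0.6]
width: 0.07
```

```bash
python3 snap.py wrist w30; python3 snap.py side s30; python3 snap.py top t30
python3 - <<'E'
from h import *
crop(load("w30"),185,75,315,175,6,"pics/c30.png"); crop(load("s30"),200,215,340,305,5,"pics/c31.png")
a=load("t0" if False else "top0");b=load("t30")
E
```

```text
33.55 [ 0.5228 -0.2926  0.2318] [ 5.000e-04  9.411e-01  3.382e-01 -5.000e-04] [-0.46 -0.13  0.81] 0.07016234837330938 [-0.63  0.31  1.45 -0.    1.38  0.26] 0.011
33.6 [ 0.5231 -0.2924  0.2319] [ 6.000e-04  9.410e-01  3.384e-01 -4.000e-04] [ 0.13 -0.65 -0.22] 0.07021714082215895 [-0.62  0.31  1.45 -0.    1.38  0.26] 0.008
33.65 [ 0.5233 -0.2923  0.2319] [ 7.000e-04  9.409e-01  3.386e-01 -3.000e-04] [0.39 1.6  0.38] 0.07000685582126058 [-0.62  0.31  1.45 -0.    1.38  0.26] 0.006
```

View pics/c30.png

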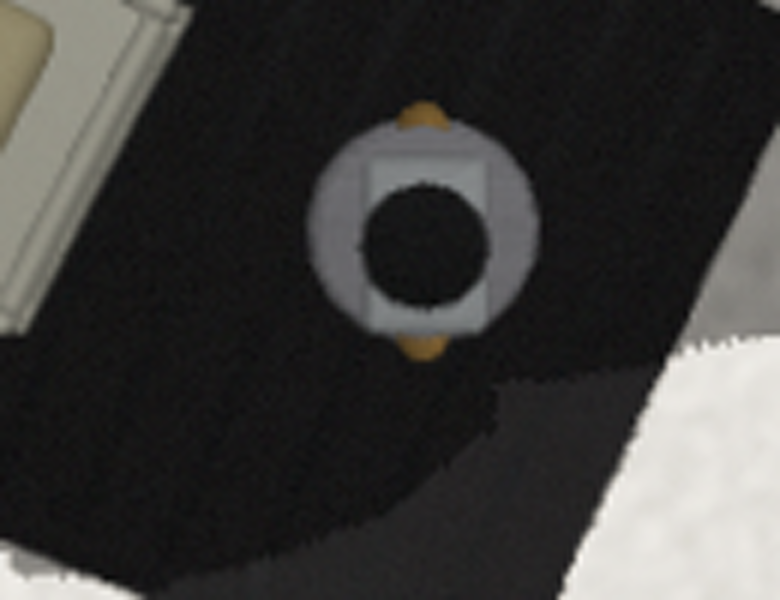

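View pics/c31.png

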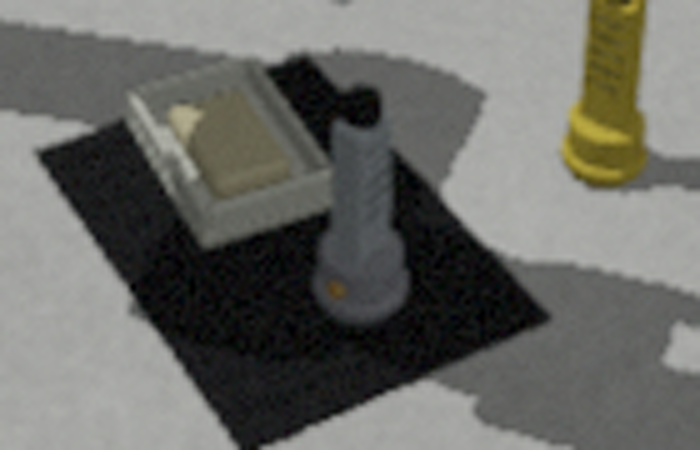

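View pics/s30.png

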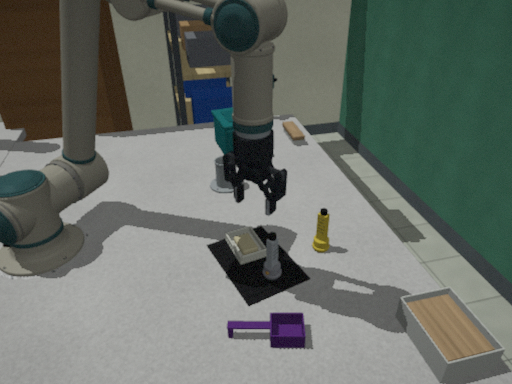

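Run:
```python
from h import *
d=load("w30"); f=lambda u,v,z: fplane(d,185+u/6,75+v/6,z)[:2]
a=f(423,100,.024);b=f(422,362,.024); print("tips",a,b,np.linalg.norm(a-b))
l=f(305,230,.017);r=f(542,230,.017); print("foot dia",np.linalg.norm(l-r),"ctr",(l+r)/2); print("btn",f(425,245,.128))
A=load("top0")["image"].astype(int);B=load("t30")["image"].astype(int)
# object centroids
A0=load("side0");B0=load("s30")
for n,fn in (("purple",lambda i:(i[...,2]>i[...,1]+40)&(i[...,0]>i[...,1]+20)),("teal",lambda i:(i[...,1]>i[...,0]+25)&(i[...,2]>i[...,0]+20)),("soap",lambda i:(i[...,0]>i[...,2]+30)&(i[...,1]>i[...,2]+15))):
    for k,(x,y) in dict(top=(A,B)).items():
        sl=np.s_[150:300,30:420]
        for im in (x,y):
            m=fn(im[sl]); v,u=np.nonzero(m); print(n,k,len(u),u.mean().round(2),v.mean().round(2), u.min(),u.max(),v.min(),v.max())
```

```text
tips [ 0.59217892 -0.23544701] [ 0.55232179 -0.2680798 ] 0.05151203922895053
foot dia 0.046946658073214784 ctr [ 0.57256209 -0.25179519]
btn [ 0.57265403 -0.25147236]
purple top 466 374.44 99.59 365 389 78 132<stdin>:12: RuntimeWarning: Mean of empty slice.
  ret = ret.dtype.type(ret / rcount)
Traceback (most recent call last):
ValueError: zero-size array to reduction operation minimum which has no identity
```

View pics/t30.png

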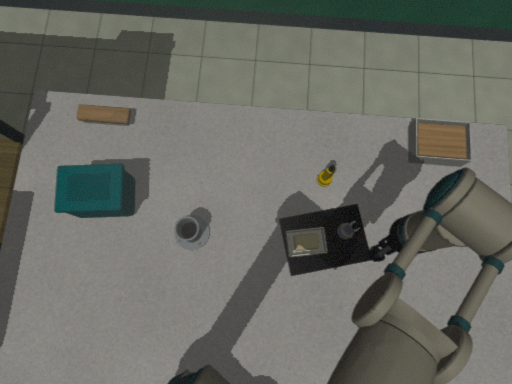

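Run:
```python
from rig import workorder,manip
import numpy as np
print(np.abs(manip.get_state()["qd"]).max()); print(workorder.sign_off())
```

```text
0.006380300947930255
the job is handed in; nothing more can be done
None
```

The job is done and handed in at about 34 s on the robot's clock, inside the 72 s limit.

**What I did**
- **Lowering:** I gripped the grey gauge on the mat across its flats and lowered it into the socket. The foot touched the stop about 56 mm below the rim, with about 6.5 N of contact force, and only then did I let go.
- **Pressing:** I pressed the button with the closed fingertips up to about 10.7 N, which I take to be about 4 mm of travel, held it for about 0.7 s and let it come up.
- **Return:** I gripped the gauge again, drew it straight out and stood it on the mat close to its first place.

**Last checks**
- **Upright:** the centres of the button and the foot agree within 0.4 mm, at about (0.573, -0.252).
- **Reading:** both orange plungers stand out evenly. The span is 51.5 mm in the image, or about 50.5 mm when scaled by the foot's known diameter, against a 50 mm bore.
- **Surroundings:** the tub and soap dish look unmoved in the top and side pictures. The arm hid the scoop in the last top view, so for it I have only the side view, where it looks unmoved.

**What disagreed or failed**
- **Arm drift:** on the first descent, and at times later when the fingers moved, the arm drifted 2 to 10 mm and tilted slightly. I corrected it before each grasp.
- **Sideways force:** there was about 2.5 N sideways on the button while pressing.
- **Moment reading:** while touching the stop, the moment read larger than the contact force explains. It vanished on release, and I did not find the cause.
- **Failed script:** the numeric comparison of object positions crashed because the arm hid the scoop, so I judged those pictures by eye.

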